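Load the spice doser, pin its hasp and set its bay switches

TASK

Load the spice doser: stand every loose spice jar in the rack bay whose tag has the colour of its cap, swing the hasp fully closed across the front over its staple and drop the red-gripped pin right down through the staple's eye, and flip white switches 1 to 4 on the control box ON (leaning to the green stripe) for each bay that holds a jar and OFF for each empty bay. Only when all that is done, flip the red master switch ON as the last thing; leave the jam jar and the white tub where they are.

Things in the scene. Friction and masses are not known exactly. Their poses are not given: they have to be found in the camera images.
- jar_red: spice jar with a red screw cap and green label, 45 mm across, 108 mm tall, about 0.11 kg; may be absent. Origin at the centre of its underside, z up its axis. It belongs in the bay with the red tag
- jar_black: spice jar with a black-brown cap (pale round sticker on top), 41 mm across, 105 mm tall, about 0.11 kg; may be absent. Origin at the centre of its underside, z up its axis. It belongs in the bay with the black tag
- jar_grey: salt shaker with a grey metal domed cap, 44 mm across up to 66 mm height, cap 34 mm across, 90 mm tall, about 0.11 kg; may be absent. Origin at the centre of its underside, z up its axis. It belongs in the bay with the grey tag
- jar_yellow: jar with a yellow cap, 42 mm across, 100 mm tall, about 0.11 kg; may be absent. Origin at the centre of its underside, z up its axis. It belongs in the bay with the yellow tag
- rack: fixed white rack, base 290 x 96 x 12 mm, four bays in a row; bay N goes with switch N. Origin on the cooktop under the row's middle, x to its back. Bays 1-4 run from left to right seen from the front (N black dots), centres at y = +81, +27, -27, -81 mm; each 50 x 52 mm, floor 12 mm up. Tops above cooktop: dividers 46, back wall 52, front sill 20 mm
- bay_red (a point): floor centre of the bay that has the red tag, a red plate 36 x 18 mm lying on the rack's front lip 51 mm in front of this point; which bay it is varies. There is one tag of each colour
- bay_black (a point): floor centre of the bay that has the black tag, a black plate 36 x 18 mm lying on the rack's front lip 51 mm in front of this point; which bay it is varies. There is one tag of each colour
- bay_grey (a point): floor centre of the bay that has the grey tag, a grey plate 36 x 18 mm lying on the rack's front lip 51 mm in front of this point; which bay it is varies. There is one tag of each colour
- bay_yellow (a point): floor centre of the bay that has the yellow tag, a yellow plate 36 x 18 mm lying on the rack's front lip 51 mm in front of this point; which bay it is varies. There is one tag of each colour
- hasp (a joint): hasp: steel strap on edge (26 to 54 mm above cooktop, 4 mm thick, 265 mm long) on a vertical hinge at the rack's left front end. 0 = closed along the front of all bays, slot over the staple; grows to 1.4 as it swings out to the front (positive is clockwise from above). Stays where left, turns at about 0.3 N at the handle
- hasp_hinge (a point): point on the hasp's vertical hinge axis, 40 mm above the cooktop; 34 mm in front of the row's middle line and 125 mm left of the rack's middle
- hasp_handle (a point): centre of the top of the hasp's upright round orange handle, 12 mm thick, standing on the strap from 54 to 120 mm above the cooktop, 245 mm from the hinge. Push or pinch it to swing the hasp
- eye (a point): centre of the upper mouth of the staple's vertical 12 mm eye, in an 8 mm thick, 22 mm wide steel lug at the rack's right front end (rack x = -60, y = -120 mm), upper face 44 mm above cooktop; axes as the rack's. With the hasp closed the lug sticks out through its slot, the eye 26 mm in front of strap and handle
- pin: retaining pin, upright, 0.04 kg: steel shank 8 mm thick, 28 mm long, tapered foot; collar 22 mm across, 28 to 32 mm up; round red grip 12 mm thick, 32 to 84 mm up. Origin at the foot's centre, z up its axis. Starts standing in its block. In the eye it hangs by the collar, foot 28 mm below the eye's mouth
- pin_block: loose wooden block 50 x 50 x 34 mm, 0.4 kg, with a 12 mm hole in which the pin is parked. Origin at the centre of its underside
- control: fixed control box 90 x 180 x 24 mm with a row of five small toggle switches along its y. Origin at the centre of its underside; front is -x, the long green ON stripe on its top lies along the far (+x) edge. The switches stand at x = 0 and y = +62, +38, +14, -10 mm (white 1 to 4) and -60 mm (red master)
- sw1 (a joint): white toggle switch 1, counted from the box's left (+y), marked by 1 white dot in front of it. Lever 7 mm wide (y), 5 to 7 mm thick, rises 16 mm above the box when upright, hinge 6 mm below its top. Rests at +0.4 rad (leaning to the green stripe, ON) or -0.4 (OFF); snaps over by itself once pushed past the middle, with about 0.5 N
- sw2 (a joint): white toggle switch 2, counted from the box's left (+y), marked by 2 white dots in front of it. Lever 7 mm wide (y), 5 to 7 mm thick, rises 16 mm above the box when upright, hinge 6 mm below its top. Rests at +0.4 rad (leaning to the green stripe, ON) or -0.4 (OFF); snaps over by itself once pushed past the middle, with about 0.5 N
- sw3 (a joint): white toggle switch 3, counted from the box's left (+y), marked by 3 white dots in front of it. Lever 7 mm wide (y), 5 to 7 mm thick, rises 16 mm above the box when upright, hinge 6 mm below its top. Rests at +0.4 rad (leaning to the green stripe, ON) or -0.4 (OFF); snaps over by itself once pushed past the middle, with about 0.5 N
- sw4 (a joint): white toggle switch 4, counted from the box's left (+y), marked by 4 white dots in front of it. Lever 7 mm wide (y), 5 to 7 mm thick, rises 16 mm above the box when upright, hinge 6 mm below its top. Rests at +0.4 rad (leaning to the green stripe, ON) or -0.4 (OFF); snaps over by itself once pushed past the middle, with about 0.5 N
- sw5 (a joint): red master toggle switch, alone at the box's right (-y) end. Lever 7 mm wide (y), 5 to 7 mm thick, rises 16 mm above the box when upright, hinge 6 mm below its top. Rests at +0.4 rad (leaning to the green stripe, ON) or -0.4 (OFF); snaps over by itself once pushed past the middle, with about 0.5 N
- pot (a point): centre of the underside of the big open pot that stands fixed behind the work: 264 mm across, 110 mm high, its two black handles (front left and back right) reach 180 mm from this point. A smaller fixed pan stands to its left
- jam_jar: jam jar with yellow lid, 64 x 69 x 88 mm, bystander; origin at the centre of its underside
- white_tub: small white lidded tub 67 mm across, 51 mm tall, bystander; origin at the centre of its underside

How it is judged:
On the way, in this order (a step that is already met when the one before it is completed fails the run):
1. every jar in its bay, hasp closed, pin down in the eye, switches 1 to 4 showing which bays are loaded (horizontal distance between jar_red and bay_red below 0.012 m and horizontal distance between jar_black and bay_black below 0.012 m and horizontal distance between jar_grey and bay_grey below 0.012 m and horizontal distance between jar_yellow and bay_yellow below 0.012 m and angle between each of jar_red, jar_black, jar_grey, jar_yellow's own z axis and vertical below 0.12 rad and z of jar_red in the frame of bay_red below 0.008 m and z of jar_black in the frame of bay_black below 0.008 m and z of jar_grey in the frame of bay_grey below 0.008 m and z of jar_yellow in the frame of bay_yellow below 0.008 m and value of joint hasp below 0.07 rad and horizontal distance between pin and eye below 0.006 m and angle between pin's own z axis and vertical below 0.2 rad and z of pin in the frame of eye between -0.034 and -0.022 m and ((value of joint sw1 above 0.25 rad and (y of jar_red in the frame of rack between 0.061 and 0.101 m or y of jar_black in the frame of rack between 0.061 and 0.101 m or y of jar_grey in the frame of rack between 0.061 and 0.101 m or y of jar_yellow in the frame of rack between 0.061 and 0.101 m)) or (value of joint sw1 below -0.25 rad and (y of jar_red in the frame of rack below 0.061 m or y of jar_red in the frame of rack above 0.101 m) and (y of jar_black in the frame of rack below 0.061 m or y of jar_black in the frame of rack above 0.101 m) and (y of jar_grey in the frame of rack below 0.061 m or y of jar_grey in the frame of rack above 0.101 m) and (y of jar_yellow in the frame of rack below 0.061 m or y of jar_yellow in the frame of rack above 0.101 m))) and ((value of joint sw2 above 0.25 rad and (y of jar_red in the frame of rack between 0.007 and 0.047 m or y of jar_black in the frame of rack between 0.007 and 0.047 m or y of jar_grey in the frame of rack between 0.007 and 0.047 m or y of jar_yellow in the frame of rack between 0.007 and 0.047 m)) or (value of joint sw2 below -0.25 rad and (y of jar_red in the frame of rack below 0.007 m or y of jar_red in the frame of rack above 0.047 m) and (y of jar_black in the frame of rack below 0.007 m or y of jar_black in the frame of rack above 0.047 m) and (y of jar_grey in the frame of rack below 0.007 m or y of jar_grey in the frame of rack above 0.047 m) and (y of jar_yellow in the frame of rack below 0.007 m or y of jar_yellow in the frame of rack above 0.047 m))) and ((value of joint sw3 above 0.25 rad and (y of jar_red in the frame of rack between -0.047 and -0.007 m or y of jar_black in the frame of rack between -0.047 and -0.007 m or y of jar_grey in the frame of rack between -0.047 and -0.007 m or y of jar_yellow in the frame of rack between -0.047 and -0.007 m)) or (value of joint sw3 below -0.25 rad and (y of jar_red in the frame of rack below -0.047 m or y of jar_red in the frame of rack above -0.007 m) and (y of jar_black in the frame of rack below -0.047 m or y of jar_black in the frame of rack above -0.007 m) and (y of jar_grey in the frame of rack below -0.047 m or y of jar_grey in the frame of rack above -0.007 m) and (y of jar_yellow in the frame of rack below -0.047 m or y of jar_yellow in the frame of rack above -0.007 m))) and ((value of joint sw4 above 0.25 rad and (y of jar_red in the frame of rack between -0.101 and -0.061 m or y of jar_black in the frame of rack between -0.101 and -0.061 m or y of jar_grey in the frame of rack between -0.101 and -0.061 m or y of jar_yellow in the frame of rack between -0.101 and -0.061 m)) or (value of joint sw4 below -0.25 rad and (y of jar_red in the frame of rack below -0.101 m or y of jar_red in the frame of rack above -0.061 m) and (y of jar_black in the frame of rack below -0.101 m or y of jar_black in the frame of rack above -0.061 m) and (y of jar_grey in the frame of rack below -0.101 m or y of jar_grey in the frame of rack above -0.061 m) and (y of jar_yellow in the frame of rack below -0.101 m or y of jar_yellow in the frame of rack above -0.061 m)))), for 0.2 s.
2. then the red master switch is ON (value of joint sw5 above 0.25 rad), for 0.2 s.
At the end, for the whole second after the job is handed in: jars upright within 12 mm of the centres of their bays; hasp below 0.07 rad; pin upright in the eye, within 6 mm, foot 22 to 34 mm below its mouth; switches 1-4 beyond +0.25 rad where the bay holds a jar, below -0.25 rad where not; master beyond +0.25 rad; all at rest (all of step 1 and value of joint sw5 above 0.25 rad and linear speed of each of jar_red, jar_black, jar_grey, jar_yellow, pin below 0.02 m/s); the robot touches nothing.
It fails at once if the jam jar is pushed more than 30 mm or tipped (distance of jam_jar from where it was at the start of the episode above 0.03 m or angle between jam_jar's own z axis and vertical above 0.4 rad).
It fails at once if the white tub is pushed more than 30 mm or tipped (distance of white_tub from where it was at the start of the episode above 0.03 m or angle between white_tub's own z axis and vertical above 0.4 rad).
Of jar_red, jar_black, jar_grey, jar_yellow only 2 to 4 are there at a start; the rules pass over those that are not, and their reading is None.
At some moment in a run one of pin_block may be knocked a few centimetres aside while the robot is not near it.
It also fails if it takes over 210 s, if anything falls off the work surface, if the arm or the gripper's body presses on something with over 40 N, if the wrist force passes 120 N, or if a joint passes its speed limit or range.

ROBOT

A 6-joint arm with a two-finger parallel gripper is mounted at the origin on a cart in front of the work surface, level with it; the furniture and walls round the work are solid. World frame = base frame: x ahead of the robot, y to its left, z up, the work surface at z = 0. Lengths are in m, angles in rad, forces in N, time in s.
With the tool pointing down it reaches from about 0.35 to 0.8 m from the base axis. Payload 7.3 kg.
Tool frame: the origin (TCP) lies on the mounting face of the last link; the fingertips stand 173 mm ahead of it and the grasp point (between the pads) lies 155 mm ahead of it; z points along the fingers, y is the line along which they close (so a half turn about z gives the same grasp; the last joint's range is limited). The gripper opens to 85 mm and grips with 20 to 120 N. Pads are 22 mm wide; open, the fingers measure 114 mm over their backs; the gripper's body (76 mm by 85 mm) begins 54 mm behind the grasp point. The pads swing forward as they close: fully open they stand 13 mm farther back than shut.
Start: joints at [-1.359, 0.342, 1.524, -0, 1.275, -0.146], TCP at [0.184, -0.492, 0.405] pointing down, gripper open.
Joint ranges: [-2.53, 2.53], [-0.77, 2.02], [0.04, 2.7], [-1, 4.14], [0.28, 2.66], [-3.11, 3.11]. Speed limits (rad/s): [2.57, 2.57, 3.14, 3.14, 3.14, 3.14].

INTERFACE

Orientations are given as [roll, pitch, yaw] about the fixed x, y, z axes, in that order (R = Rz(yaw) Ry(pitch) Rx(roll)).
In Python, from workcell import get_state, grab_frame, camera_model, ticket gives the robot as it stands.
- The arm moves only by the shell command python3 -m crank 'ROWS' [FORCE]. ROWS is JSON, a list of rows, each an object with "jaw": the closure, from -1 (fully open) to 1 (shut); "dp": the shift along the tool's x, y, z in mm, a list of three; "rot": the turn, a rotation vector about the tool's x, y, z in rad, a list of three. In form: [{"jaw": jaw, "dp": [x, y, z], "rot": [rx, ry, rz]}, ...]. A call has 1 to 12 rows; each row shifts and turns the commanded pose from where the row before left it, along the tool's axes as they then stand; what a row does not reach is not made up. A row lasts 1/12 s, in which the tool goes at most 41.7 mm and 7.16 degrees, less where a joint would pass 70% of its speed; a pose out of reach is approached as far as the arm can. A call is refused whole if a number of a shift passes 41.7 or a number of a turn 0.125, either way. A call with a gripper value outside its range is refused whole. The fingers move at their own pace and stop on an object; FORCE is the grip in N (left out, the last holds). Time passes only in rows, so rows that do not move let the fingers close. It gives the time, the measured TCP pose, the force, the opening and the grip force at its end, in the units of the state.
- get_state(): the state, without advancing time (a new reading comes with each control period).
- grab_frame(name): name is "side" or "top"; returns the picture (480x640x3 uint8, red, green, blue); there is no depth.
- camera_model(name): a dict with "fx", "fy", "cx", "cy" (pixels), "world_to_cam" (4x4, takes a point from world to camera coordinates). Camera axes: x right, y up, looking along -z (the intrinsics and any distortion apply to the point x, -y, -z); pixel columns grow to the right and rows downward; lengths in m; the calibration is good to about 2 mm. A picture is of the moment at which its call begins. camera_model takes no time and is no camera call.
- ticket.finish_job(): hands the job in; it is judged then, once.
The state is a dict: "t": time; "joint_positions": joint angles; "qvel": joint speeds; "joint_torque": joint torques, N m; "tool_pos": TCP position; "tcp_rot": TCP orientation; "ft_force": force on the tool from outside, world axes, zero at the start; "wrist_torque": the same for the moment, N m; "width": finger opening in m; "gripper_force": force on a finger pad.
Only numpy, scipy, OpenCV 4.12 (cv2) and the standard library are available. Lean on these libraries where they do the work, as an engineer would, in place of code of your own. Each camera call takes 0.05 s, during which the arm holds its last target. There are 200 camera calls.

## Working session

There is one attempt and no reset: what is moved stays moved. The work goes in short steps, Python scripts to look and compute and a shell command to move; the robot and the scene stay as the last step left them, time stands still between calls to the robot, and variables do not carry over. Pictures are saved under pics/ and viewed, at most 14 in all, crops included, and the job is handed in when it is done.

```bash
ls; mkdir -p pics
python3 - <<'E'
from workcell import get_state, grab_frame, camera_model
import cv2,json
print(get_state())
for n in("side","top"):
    f=grab_frame(n); cv2.imwrite(f"pics/{n}0.png",f[:,:,::-1]); m=camera_model(n); print(n,m)
E
```

```text
pics
{'t': 0.0, 'joint_positions': array([-1.35901631e+00,  3.42732479e-01,  1.52500241e+00,  4.32178151e-05,
        1.27539690e+00, -1.45982624e-01]), 'qvel': array([ 7.38373615e-04,  3.46266446e-05,  1.44788743e-03, -1.21784137e-03,
       -5.98994452e-04, -5.75468229e-04]), 'joint_torque': array([ 2.74047306e-03, -4.33674359e+01, -2.46011460e+01,  6.27038662e-05,
        7.73588545e-03,  1.90950044e-05]), 'tool_pos': array([ 0.18385182, -0.49161859,  0.40402579]), 'tcp_rot': array([-3.14007590e+00, -2.64776119e-04,  3.57749829e-01]), 'ft_force': array([0.00554314, 0.14264973, 0.37146181]), 'wrist_torque': array([ 0.04972063, -0.01008715,  0.00739704]), 'gripper_force': 0.0, 'width': 0.0854557998221185}
side {'fx': 480.24071038839736, 'fy': 480.24071038839736, 'cx': 323.53553359759195, 'cy': 239.42044446768915, 'world_to_cam': array([[-0.90652802, -0.42204444,  0.00924321,  0.50685628],
       [ 0.19642735, -0.40233174,  0.89417307, -0.21329385],
       [-0.37366194,  0.81240856,  0.44762606, -0.90462877],
       [ 0.        ,  0.        ,  0.        ,  1.        ]])}
top {'fx': 591.8916872424234, 'fy': 591.8916872424234, 'cx': 320.07512367106824, 'cy': 244.10010095368904, 'world_to_cam': array([[ 0.01818941, -0.99978728, -0.00972351, -0.0189832 ],
       [ 0.98988215,  0.01663874,  0.14091299, -0.59780131],
       [-0.14072123, -0.01218825,  0.98997423, -1.24399498],
       [ 0.        ,  0.        ,  0.        ,  1.        ]])}
```

View pics/top0.png

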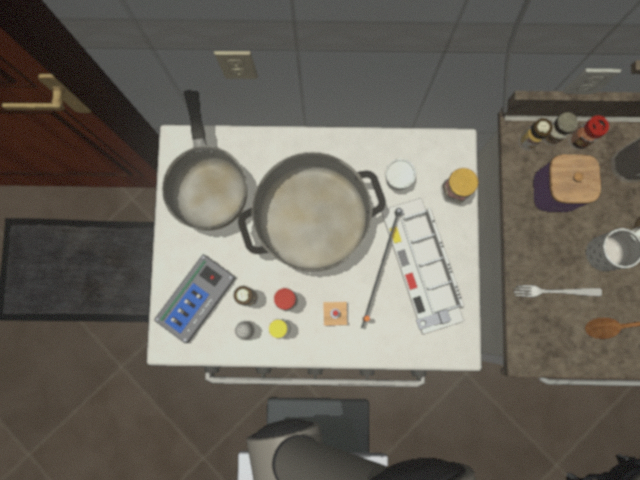

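View pics/side0.png

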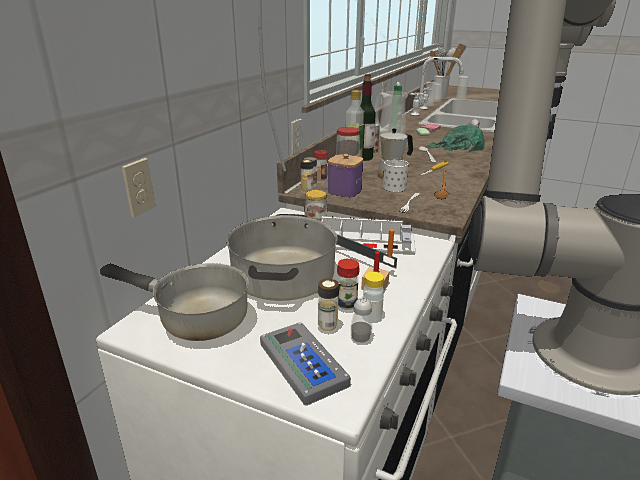

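The top view shows all four jars: black (245,295), red (285,299), grey (245,330) and yellow (278,328). The block with the pin is at (336,313). The rack runs from (405,205) to (445,325) with tags yellow, grey, red, black from bay 1 to bay 4. The hasp is open with its handle at (367,321), and the control box is at (195,298). Next I'll zoom in for keypoints.

```bash
cat > h.py <<'E'
import numpy as np,cv2
from workcell import get_state, grab_frame, camera_model
def proj(n,P):
    m=camera_model(n);P=np.atleast_2d(P);c=(m["world_to_cam"]@np.c_[P,np.ones(len(P))].T)[:3]
    return np.c_[m["cx"]+m["fx"]*c[0]/-c[2], m["cy"]-m["fy"]*c[1]/-c[2]]
def ray(n,u,v):
    m=camera_model(n);W=m["world_to_cam"];R=W[:3,:3]
    return -R.T@W[:3,3], R.T@np.array([(u-m["cx"])/m["fx"],-(v-m["cy"])/m["fy"],-1])
def plane(n,u,v,z):
    o,d=ray(n,u,v);return o+d*(z-o[2])/d[2]
def cent(f,roi,lo,hi):
    x0,y0,x1,y1=roi;h=cv2.cvtColor(f[y0:y1,x0:x1],cv2.COLOR_RGB2HSV);m=cv2.inRange(h,lo,hi)
    n,l,s,c=cv2.connectedComponentsWithStats(m)
    if n<2:return None
    i=1+np.argmax(s[1:,4]);return c[i]+[x0,y0],s[i]
E
python3 - <<'E'
import cv2
f=cv2.imread("pics/top0.png")
a=cv2.resize(f[190:340,320:480],None,fx=5,fy=4.0,interpolation=cv2.INTER_CUBIC)
a=cv2.resize(f[190:340,320:470],(600,600),interpolation=cv2.INTER_CUBIC);cv2.imwrite("pics/c1.png",a)
a=cv2.resize(f[250:350,150:300],(800,533),interpolation=cv2.INTER_CUBIC);cv2.imwrite("pics/c2.png",a)
E
```

```text
(no output)
```

View pics/c1.png

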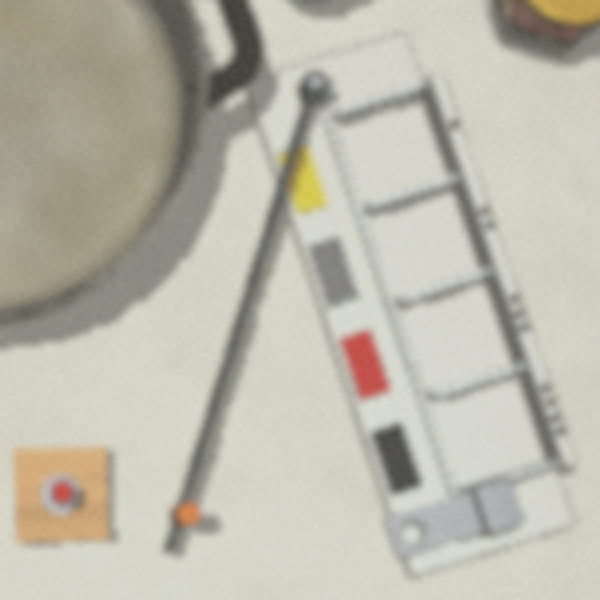

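View pics/c2.png

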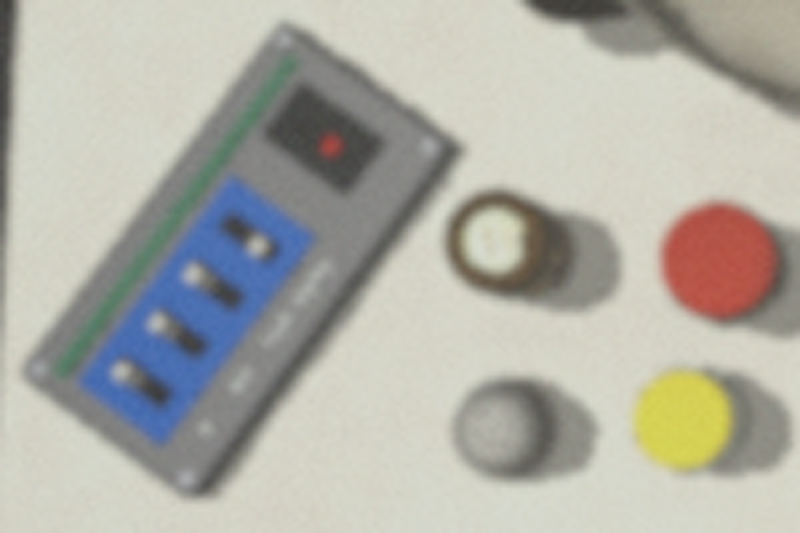

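Crop 1: the eye is at full-image (423,323), the hinge at (399,211) and the hasp handle at (366.8,318). Crop 2: switches 1–3 lean to the green stripe (ON), while switch 4 (198,296) and the master (212,277) are OFF.

```bash
cat > meas.py <<'E'
from h import *
f=cv2.cvtColor(cv2.imread("pics/top0.png"),cv2.COLOR_BGR2RGB)
def rigid(A,B):
    A=np.array(A,float);B=np.array(B,float);a=A.mean(0);b=B.mean(0)
    H=(A-a).T@(B-b);th=np.arctan2(H[0,1]-H[1,0],H[0,0]+H[1,1]);R=np.array([[np.cos(th),-np.sin(th)],[np.sin(th),np.cos(th)]])
    t=b-R@a;return th,t,R,((A@R.T+t-B)*1000).round(1)
tg={"grey":cent(f,(398,248,410,268),(0,0,60),(180,60,160)),"red":cent(f,(400,265,425,295),(0,120,80),(8,255,255)),"black":cent(f,(410,293,428,316),(0,0,0),(180,90,110))}
A=[];B=[]
for k,y in(("grey",.027),("red",-.027),("black",-.081)):
    c=tg[k][0];A.append((-.051,y));B.append(plane("top",*c,.013)[:2])
A.append((-.060,-.120));B.append(plane("top",423,323,.044)[:2])
A.append((-.034,.125));B.append(plane("top",399,210.5,.056)[:2])
th,t,R,res=rigid(A,B);print("rack",th,t,res.tolist())
for n,y in(("yellow",.081),("grey",.027),("red",-.027),("black",-.081)):print("bay",n,(R@[0,y]+t).round(4))
hg=R@[-.034,.125]+t;eye=R@[-.06,-.12]+t;print("hinge",hg,"eye",eye)
hh=cent(f,(358,310,380,330),(3,130,90),(18,255,255));hp=plane("top",*hh[0],.115)[:2]
v=R.T@(hp-hg);print("handle",hp,np.linalg.norm(hp-hg),"ang",np.arctan2(-v[0],-v[1]),"closed handle",R@[-.034,-.12]+t)
c=[(282,23),(462,148),(205,495),(23,370)]
B=[plane("top",150+u*150/800,250+w*100/533,.024)[:2] for u,w in c]
thc,tc,Rc,res=rigid([(.045,-.09),(-.045,-.09),(-.045,.09),(.045,.09)],B);print("ctl",thc,tc,res.tolist())
for i,y in enumerate((.062,.038,.014,-.010,-.060)):
    p=Rc@[0,y]+tc; print("sw",i+1,p.round(4),"tips on/off px",[proj("top",[*(Rc@[s*.0086,y]+tc),.038])[0].round(1).tolist() for s in(1,-1)])
def two(name,z,lo,hi,roi):
    c=cent(f,roi,lo,hi);p=plane("top",*c[0],z);print(name,p.round(4),c[1][2:],c[0])
two("red",.108,(0,120,60),(8,255,255),(270,283,300,313));two("red",.108,(174,120,60),(180,255,255),(270,283,300,313))
two("yellow",.1,(22,120,60),(35,255,255),(265,315,292,342))
print("black",plane("top",150+493*.1875,250+241*.1876,.105));print("grey",plane("top",150+500*.1875,250+427*.1876,.085))
p=cent(f,(328,305,345,322),(0,120,60),(8,255,255));print("pin",p and plane("top",*p[0],.09),p)
p=cent(f,(320,298,352,330),(8,60,120),(20,200,255));print("block",plane("top",*p[0],.034),p)
E
python3 meas.py
```

```text
rack -1.2507044965607892 [ 0.56529637 -0.24926644] [[-0.2, -0.5], [-0.5, -0.2], [-0.6, -0.2], [0.5, 0.4], [0.9, 0.5]]
bay yellow [ 0.6422 -0.2238]
bay grey [ 0.5909 -0.2408]
bay red [ 0.5397 -0.2578]
bay black [ 0.4884 -0.2748]
hinge [ 0.67324896 -0.17766171] eye [ 0.43251237 -0.2300725 ]
handle [ 0.43890729 -0.1050801 ] 0.24532450026237831 ang 0.6204470934683014 closed handle [ 0.44069336 -0.25475187]
ctl 0.9727188001053018 [0.47669451 0.26070915] [[2.8, -2.2], [2.6, -0.2], [-3.7, 2.4], [-1.8, 0.1]]
sw 1 [0.4255 0.2956] tips on/off px [[173.7, 319.3], [180.1, 324.0]]
sw 2 [0.4453 0.2821] tips on/off px [[180.5, 310.1], [186.8, 314.8]]
sw 3 [0.4651 0.2686] tips on/off px [[187.2, 301.0], [193.5, 305.6]]
sw 4 [0.485  0.2551] tips on/off px [[193.9, 291.9], [200.2, 296.5]]
sw 5 [0.5263 0.2269] tips on/off px [[207.7, 273.1], [214.1, 277.6]]
red [0.4756 0.061  0.108 ] [ 20  20 324] [284.54012346 298.51851852]Traceback (most recent call last):
  File "meas.py", line 25, in <module>
    two("red",.108,(0,120,60),(8,255,255),(270,283,300,313));two("red",.108,(174,120,60),(180,255,255),(270,283,300,313))
                                                             ~~~^^^^^^^^^^^^^^^^^^^^^^^^^^^^^^^^^^^^^^^^^^^^^^^^^^^^^^^^^
  File "meas.py", line 24, in two
    c=cent(f,roi,lo,hi);p=plane("top",*c[0],z);print(name,p.round(4),c[1][2:],c[0])
                                       ~^^^
TypeError: 'NoneType' object is not subscriptable
```

```bash
sed -i 's/;two("red",.108,(174.*$//' meas.py
cat >> meas.py <<'E'
s=cv2.cvtColor(cv2.imread("pics/side0.png"),cv2.COLOR_BGR2RGB)
c=cent(s,(335,255,362,280),(0,120,60),(8,255,255));print("side red",c,"pred",proj("side",[.4756,.061,.104]))
c=cent(s,(360,268,388,292),(22,120,60),(35,255,255));print("side yel",c)
print(get_state()["tool_pos"])
E
python3 meas.py|tail -9
```

```text
red [0.4756 0.061  0.108 ] [ 20  20 324] [284.54012346 298.51851852]
yellow [0.4155 0.0735 0.1   ] [ 17  17 233] [277.88841202 328.21888412]
black [0.48097276 0.14742789 0.105     ]
grey [0.4103844  0.14492411 0.085     ]
pin [ 0.44904657 -0.04240117  0.09      ] (array([335. , 312.8]), array([ 6,  6,  3,  4, 10], dtype=int32))
block [ 0.44974996 -0.04277038  0.034     ] (array([334.77969762, 313.1511879 ]), array([  3,   4,  24,  24, 463], dtype=int32))
side red (array([347.75487465, 267.88579387]), array([  2,   4,  22,  19, 359], dtype=int32)) pred [[348.33472336 264.45974886]]
side yel (array([373.78409091, 279.25378788]), array([  5,   4,  19,  16, 264], dtype=int32))
[ 0.18385327 -0.49163392  0.40411027]
```

```bash
python3 -m crank '[{"jaw":-0.2,"dp":[0,0,0],"rot":[0,0,0.0377]},{"jaw":-0.2,"dp":[0,-40,0],"rot":[0,0,0]},{"jaw":-0.2,"dp":[0,-40,0],"rot":[0,0,0]},{"jaw":-0.2,"dp":[0,-40,0],"rot":[0,0,0]},{"jaw":-0.2,"dp":[0,-40,0],"rot":[0,0,0]},{"jaw":-0.2,"dp":[0,-40,0],"rot":[0,0,0]},{"jaw":-0.2,"dp":[0,0,0],"rot":[0,0,0]},{"jaw":-0.2,"dp":[0,0,0],"rot":[0,0,0]}]' 40
```

```text
t: 0.77
tool_pos: [0.1206, -0.3002, 0.4049]
tcp_rot: [3.141, 0.0, 0.32]
ft_force: [-0.9, -0.1, -0.1]
width: 0.0509
gripper_force: 0.0
```

```bash
cat > d.py <<'E'
import sys,numpy as np
from workcell import get_state
s=get_state();p=s["tool_pos"];y=s["tcp_rot"][2]
T={"red":(.4756,.061),"yellow":(.4155,.0735),"black":(.481,.1475),"grey":(.4104,.145),"pin":(.449,-.0425),
"byellow":(.6422,-.2238),"bgrey":(.5909,-.2408),"bred":(.5397,-.2578),"bblack":(.4884,-.2748),"eye":(.4325,-.2301),"hand":(.4389,-.1051),"hclosed":(.4407,-.2548),"sw4":(.485,.258),"sw5":(.5263,.23)}
X=np.array([np.cos(y),np.sin(y)]);Y=np.array([np.sin(y),-np.cos(y)])
for a in sys.argv[1:]:
    d=np.array(T[a])-p[:2];print(a,"tool dx,dy mm",(1000*d@X).round(1),(1000*d@Y).round(1),"z",p[2].round(4),"rot",s["tcp_rot"].round(4))
E
python3 d.py red
python3 - <<'E'
import numpy as np
T={"red":(.4756,.061),"yellow":(.4155,.0735),"black":(.481,.1475),"grey":(.4104,.145)}
for k,v in T.items(): print(k,[round(1000*(np.array(v)@a),1) for a in([.9492,.3146],[.3146,-.9492])])
E
```

```text
red tool dx,dy mm 450.5 -231.4 z 0.4049 rot [3.1407e+00 1.0000e-04 3.1970e-01]
red [np.float64(470.6), np.float64(91.7)]
yellow [np.float64(417.5), np.float64(61.0)]
black [np.float64(503.0), np.float64(11.3)]
grey [np.float64(435.2), np.float64(-8.5)]
```

```bash
python3 -m crank '[{"jaw":-0.46,"dp":[37.5,-19.3,0],"rot":[0,0,0]},{"jaw":-0.46,"dp":[37.5,-19.3,0],"rot":[0,0,0]},{"jaw":-0.46,"dp":[37.5,-19.3,0],"rot":[0,0,0]},{"jaw":-0.46,"dp":[37.5,-19.3,0],"rot":[0,0,0]},{"jaw":-0.46,"dp":[37.5,-19.3,0],"rot":[0,0,0]},{"jaw":-0.46,"dp":[37.5,-19.3,0],"rot":[0,0,0]},{"jaw":-0.46,"dp":[37.5,-19.3,0],"rot":[0,0,0]},{"jaw":-0.46,"dp":[37.5,-19.3,0],"rot":[0,0,0]},{"jaw":-0.46,"dp":[37.5,-19.3,0],"rot":[0,0,0]},{"jaw":-0.46,"dp":[37.5,-19.3,0],"rot":[0,0,0]},{"jaw":-0.46,"dp":[37.5,-19.3,0],"rot":[0,0,0]},{"jaw":-0.46,"dp":[37.5,-19.3,0],"rot":[0,0,0]}]'; python3 -m crank '[{"jaw":-0.46,"dp":[0,0,0],"rot":[0,0,0]},{"jaw":-0.46,"dp":[0,0,0],"rot":[0,0,0]},{"jaw":-0.46,"dp":[0,0,0],"rot":[0,0,0]},{"jaw":-0.46,"dp":[0,0,0],"rot":[0,0,0]}]'; python3 d.py red
```

```text
t: 1.77
tool_pos: [0.4733, 0.0574, 0.4042]
tcp_rot: [3.141, -0.0, 0.321]
ft_force: [0.8, -0.4, 0.5]
width: 0.0623
gripper_force: 0.0
t: 2.1
tool_pos: [0.4708, 0.0544, 0.4044]
tcp_rot: [3.142, 0.001, 0.319]
ft_force: [0.0, -0.8, 1.0]
width: 0.0624
gripper_force: 0.0
red tool dx,dy mm 6.6 -4.7 z 0.4044 rot [3.1415e+00 8.0000e-04 3.1910e-01]
```

```bash
python3 -m crank '[{"jaw":-0.46,"dp":[6.6,-4.7,0],"rot":[0,0,0]},{"jaw":-0.46,"dp":[0,0,30],"rot":[0,0,0]},{"jaw":-0.46,"dp":[0,0,30],"rot":[0,0,0]},{"jaw":-0.46,"dp":[0,0,0],"rot":[0,0,0]},{"jaw":-0.46,"dp":[0,0,0],"rot":[0,0,0]},{"jaw":-0.46,"dp":[0,0,0],"rot":[0,0,0]}]'; python3 d.py red; python3 d.py red
```

```text
t: 2.6
tool_pos: [0.4762, 0.0614, 0.3462]
tcp_rot: [3.141, -0.002, 0.319]
ft_force: [0.3, 0.6, 0.5]
width: 0.0624
gripper_force: 0.0
red tool dx,dy mm -0.7 0.2 z 0.3462 rot [ 3.1408e+00 -2.0000e-03  3.1920e-01]
red tool dx,dy mm -0.7 0.2 z 0.3462 rot [ 3.1408e+00 -2.0000e-03  3.1920e-01]
```

```bash
python3 -m crank '[{"jaw":-0.46,"dp":[0,0,29],"rot":[0,0,0]},{"jaw":-0.46,"dp":[0,0,29],"rot":[0,0,0]},{"jaw":-0.46,"dp":[0,0,29],"rot":[0,0,0]},{"jaw":-0.46,"dp":[0,0,29],"rot":[0,0,0]},{"jaw":-0.46,"dp":[0,0,0],"rot":[0,0,0]},{"jaw":0.3,"dp":[0,0,0],"rot":[0,0,0]},{"jaw":0.3,"dp":[0,0,0],"rot":[0,0,0]},{"jaw":0.3,"dp":[0,0,0],"rot":[0,0,0]},{"jaw":0.3,"dp":[0,0,0],"rot":[0,0,0]},{"jaw":0.3,"dp":[0,0,0],"rot":[0,0,0]},{"jaw":0.3,"dp":[0,0,0],"rot":[0,0,0]}]' 40; python3 d.py red;  python3 -m crank '[{"jaw":0.3,"dp":[0,0,-40],"rot":[0,0,0]},{"jaw":0.3,"dp":[0,0,-40],"rot":[0,0,0]},{"jaw":0.3,"dp":[0,0,-40],"rot":[0,0,0]},{"jaw":0.3,"dp":[0,0,-40],"rot":[0,0,0]},{"jaw":0.3,"dp":[0,0,0],"rot":[0,0,0]},{"jaw":0.3,"dp":[0,0,0],"rot":[0,0,0]}]'; python3 d.py bred
```

```text
t: 3.52
tool_pos: [0.4765, 0.0617, 0.2306]
tcp_rot: [3.14, -0.004, 0.32]
ft_force: [-1.4, 0.2, 7.0]
width: 0.0436
gripper_force: 41.2
red tool dx,dy mm -1.1 0.4 z 0.2306 rot [ 3.1401 -0.0039  0.3201]
t: 4.02
tool_pos: [0.4758, 0.0617, 0.3915]
tcp_rot: [3.139, -0.006, 0.32]
ft_force: [-0.2, -0.3, -2.3]
width: 0.0435
gripper_force: 41.9
bred tool dx,dy mm -39.9 323.4 z 0.3915 rot [ 3.1392 -0.0061  0.3202]
```

```bash
python3 -m crank '[{"jaw":0.3,"dp":[-4.9,40.4,0],"rot":[0.0044,-0.005,0]},{"jaw":0.3,"dp":[-4.9,40.4,0],"rot":[0,0,0]},{"jaw":0.3,"dp":[-4.9,40.4,0],"rot":[0,0,0]},{"jaw":0.3,"dp":[-4.9,40.4,0],"rot":[0,0,0]},{"jaw":0.3,"dp":[-4.9,40.4,0],"rot":[0,0,0]},{"jaw":0.3,"dp":[-4.9,40.4,0],"rot":[0,0,0]},{"jaw":0.3,"dp":[-4.9,40.4,0],"rot":[0,0,0]},{"jaw":0.3,"dp":[-4.9,40.4,0],"rot":[0,0,0]},{"jaw":0.3,"dp":[0,0,0],"rot":[0,0,0]},{"jaw":0.3,"dp":[0,0,0],"rot":[0,0,0]},{"jaw":0.3,"dp":[0,0,0],"rot":[0,0,0]}]';python3 d.py bred
```

```text
t: 4.93
tool_pos: [0.5399, -0.2572, 0.3859]
tcp_rot: [-3.134, 0.007, 0.32]
ft_force: [0.4, 0.5, -1.2]
width: 0.0441
gripper_force: 42.0
bred tool dx,dy mm -0.3 0.5 z 0.3859 rot [-3.1342  0.007   0.3195]
```

```bash
python3 -m crank '[{"jaw":0.3,"dp":[1.3,0.5,0],"rot":[-0.0092,0.0043,0]},{"jaw":0.3,"dp":[0,0,30],"rot":[0,0,0]},{"jaw":0.3,"dp":[0,0,30],"rot":[0,0,0]},{"jaw":0.3,"dp":[0,0,30],"rot":[0,0,0]},{"jaw":0.3,"dp":[0,0,0],"rot":[0,0,0]},{"jaw":0.3,"dp":[0,0,0],"rot":[0,0,0]},{"jaw":0.3,"dp":[0,0,0],"rot":[0,0,0]},{"jaw":0.3,"dp":[0,0,0],"rot":[0,0,0]},{"jaw":0.3,"dp":[0,0,0],"rot":[0,0,0]}]';python3 d.py bred
python3 - <<'E'
from h import *
f=grab_frame("side");cv2.imwrite("pics/s1.png",cv2.resize(f[190:310,280:440],(800,600))[:,:,::-1])
E
```

```text
t: 5.68
tool_pos: [0.5422, -0.2579, 0.2998]
tcp_rot: [3.134, -0.002, 0.321]
ft_force: [0.8, -0.4, -1.5]
width: 0.0435
gripper_force: 42.0
bred tool dx,dy mm -2.3 -0.9 z 0.2998 rot [ 3.1337e+00 -1.7000e-03  3.2050e-01]
```

View pics/s1.png

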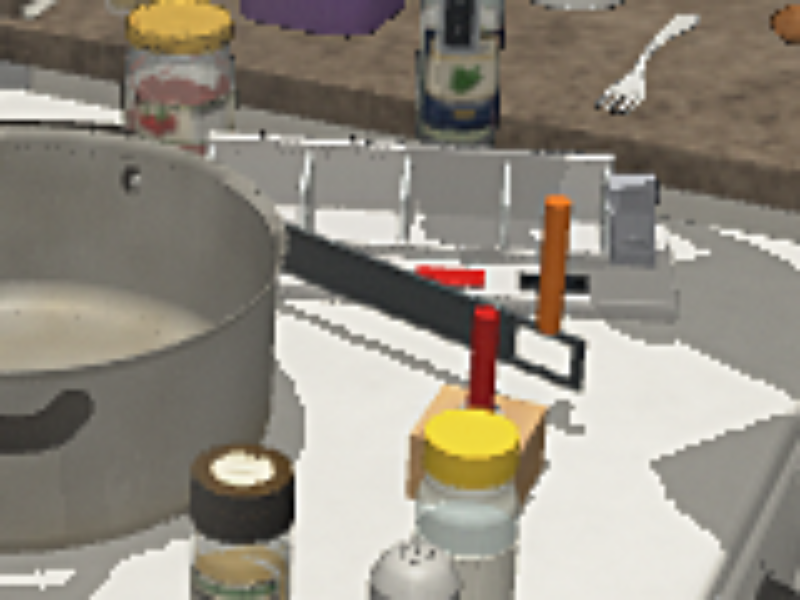

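The jar hangs above the red bay, centred between the dividers: jar x≈458, bay 405–505 in the crop. Lowering it now.

```bash
python3 -m crank '[{"jaw":0.3,"dp":[-0.5,-0.5,9],"rot":[0.004,0.0015,0]},{"jaw":0.3,"dp":[0,0,9],"rot":[0,0,0]},{"jaw":0.3,"dp":[0,0,9],"rot":[0,0,0]},{"jaw":0.3,"dp":[0,0,9],"rot":[0,0,0]},{"jaw":0.3,"dp":[0,0,9],"rot":[0,0,0]},{"jaw":0.3,"dp":[0,0,7],"rot":[0,0,0]},{"jaw":0.3,"dp":[0,0,3],"rot":[0,0,0]},{"jaw":0.3,"dp":[0,0,0],"rot":[0,0,0]},{"jaw":0.3,"dp":[0,0,0],"rot":[0,0,0]}]';python3 d.py bred
```

```text
t: 6.48
tool_pos: [0.5411, -0.2575, 0.2427]
tcp_rot: [3.141, -0.001, 0.32]
ft_force: [-1.7, 1.2, 2.2]
width: 0.0435
gripper_force: 42.3
bred tool dx,dy mm -1.4 -0.1 z 0.2427 rot [ 3.1412e+00 -6.0000e-04  3.2020e-01]
```

```bash
python3 -m crank '[{"jaw":-0.46,"dp":[0,0,0],"rot":[0,0,0]},{"jaw":-0.46,"dp":[0,0,0],"rot":[0,0,0]},{"jaw":-0.46,"dp":[0,0,0],"rot":[0,0,0]},{"jaw":-0.46,"dp":[0,0,0],"rot":[0,0,0]},{"jaw":-0.46,"dp":[0,0,-30],"rot":[0,0,0]},{"jaw":-0.46,"dp":[0,0,-40],"rot":[0,0,0]},{"jaw":-0.46,"dp":[0,0,-40],"rot":[0,0,0]},{"jaw":-0.46,"dp":[0,0,-35],"rot":[0,0,0]},{"jaw":-0.46,"dp":[0,0,0],"rot":[0,0,0]},{"jaw":-0.46,"dp":[0,0,0],"rot":[0,0,0]}]';python3 d.py yellow
```

```text
t: 7.32
tool_pos: [0.5411, -0.2577, 0.3901]
tcp_rot: [3.136, -0.004, 0.32]
ft_force: [0.1, -0.2, -0.9]
width: 0.0621
gripper_force: 0.0
yellow tool dx,dy mm -15.0 -353.9 z 0.3901 rot [ 3.1364 -0.0042  0.3202]
```

```bash
python3 -m crank '[{"jaw":-0.46,"dp":[-1.7,-39.3,0],"rot":[0.003,-0.001,0]},{"jaw":-0.46,"dp":[-1.7,-39.3,0],"rot":[0,0,0]},{"jaw":-0.46,"dp":[-1.7,-39.3,0],"rot":[0,0,0]},{"jaw":-0.46,"dp":[-1.7,-39.3,0],"rot":[0,0,0]},{"jaw":-0.46,"dp":[-1.7,-39.3,0],"rot":[0,0,0]},{"jaw":-0.46,"dp":[-1.7,-39.3,0],"rot":[0,0,0]},{"jaw":-0.46,"dp":[-1.7,-39.3,0],"rot":[0,0,0]},{"jaw":-0.46,"dp":[-1.7,-39.3,0],"rot":[0,0,0]},{"jaw":-0.46,"dp":[-1.7,-39.3,0],"rot":[0,0,0]},{"jaw":-0.46,"dp":[0,0,20],"rot":[0,0,0]},{"jaw":-0.46,"dp":[0,0,0],"rot":[0,0,0]},{"jaw":-0.46,"dp":[0,0,0],"rot":[0,0,0]}]';python3 -m crank '[{"jaw":-0.46,"dp":[0,0,0],"rot":[0,0,0]},{"jaw":-0.46,"dp":[0,0,0],"rot":[0,0,0]}]';python3 d.py yellow
```

```text
t: 8.32
tool_pos: [0.4147, 0.0735, 0.367]
tcp_rot: [-3.139, 0.004, 0.321]
ft_force: [0.1, -0.1, -0.1]
width: 0.0624
gripper_force: 0.0
t: 8.48
tool_pos: [0.4157, 0.0724, 0.3684]
tcp_rot: [-3.14, 0.0, 0.318]
ft_force: [-0.0, -0.6, -0.4]
width: 0.062
gripper_force: 0.0
yellow tool dx,dy mm 0.1 -1.1 z 0.3684 rot [-3.1397e+00  2.0000e-04  3.1820e-01]
```

```bash
python3 -m crank '[{"jaw":-0.46,"dp":[0,-0.6,35],"rot":[0,0,0]},{"jaw":-0.46,"dp":[0,0,35],"rot":[0,0,0]},{"jaw":-0.46,"dp":[0,0,35],"rot":[0,0,0]},{"jaw":-0.46,"dp":[0,0,35],"rot":[0,0,0]},{"jaw":-0.46,"dp":[0,0,5],"rot":[0,0,0]},{"jaw":-0.46,"dp":[0,0,0],"rot":[0,0,0]},{"jaw":0.3,"dp":[0,0,0],"rot":[0,0,0]},{"jaw":0.3,"dp":[0,0,0],"rot":[0,0,0]},{"jaw":0.3,"dp":[0,0,0],"rot":[0,0,0]},{"jaw":0.3,"dp":[0,0,0],"rot":[0,0,0]},{"jaw":0.3,"dp":[0,0,0],"rot":[0,0,0]},{"jaw":0.3,"dp":[0,0,0],"rot":[0,0,0]}]' 40; python3 d.py yellow;  python3 -m crank '[{"jaw":0.3,"dp":[0,0,-40],"rot":[0,0,0]},{"jaw":0.3,"dp":[0,0,-40],"rot":[0,0,0]},{"jaw":0.3,"dp":[0,0,-40],"rot":[0,0,0]},{"jaw":0.3,"dp":[0,0,-40],"rot":[0,0,0]},{"jaw":0.3,"dp":[0,0,0],"rot":[0,0,0]},{"jaw":0.3,"dp":[0,0,0],"rot":[0,0,0]}]'; python3 d.py byellow
```

```text
t: 9.48
tool_pos: [0.4157, 0.0741, 0.2252]
tcp_rot: [-3.141, -0.004, 0.32]
ft_force: [-0.1, -1.3, 6.7]
width: 0.0402
gripper_force: 40.9
yellow tool dx,dy mm -0.4 0.6 z 0.2252 rot [-3.1413 -0.0043  0.3204]
t: 9.98
tool_pos: [0.4149, 0.074, 0.3861]
tcp_rot: [3.141, -0.007, 0.32]
ft_force: [-1.1, 0.6, -2.7]
width: 0.0404
gripper_force: 41.6
byellow tool dx,dy mm 122.0 354.2 z 0.3861 rot [ 3.1414 -0.0065  0.3203]
```

```bash
python3 -m crank '[{"jaw":0.3,"dp":[13.6,39.4,0],"rot":[0.001,-0.003,0]},{"jaw":0.3,"dp":[13.6,39.4,0],"rot":[0,0,0]},{"jaw":0.3,"dp":[13.6,39.4,0],"rot":[0,0,0]},{"jaw":0.3,"dp":[13.6,39.4,0],"rot":[0,0,0]},{"jaw":0.3,"dp":[13.6,39.4,0],"rot":[0,0,0]},{"jaw":0.3,"dp":[13.6,39.4,0],"rot":[0,0,0]},{"jaw":0.3,"dp":[13.6,39.4,0],"rot":[0,0,0]},{"jaw":0.3,"dp":[13.6,39.4,0],"rot":[0,0,0]},{"jaw":0.3,"dp":[13.6,39.4,0],"rot":[0,0,0]},{"jaw":0.3,"dp":[0,0,0],"rot":[0,0,0]},{"jaw":0.3,"dp":[0,0,0],"rot":[0,0,0]},{"jaw":0.3,"dp":[0,0,0],"rot":[0,0,0]}]';python3 -m crank '[{"jaw":0.3,"dp":[0,0,30],"rot":[0,0,0]},{"jaw":0.3,"dp":[0,0,30],"rot":[0,0,0]},{"jaw":0.3,"dp":[0,0,20],"rot":[0,0,0]},{"jaw":0.3,"dp":[0,0,0],"rot":[0,0,0]},{"jaw":0.3,"dp":[0,0,0],"rot":[0,0,0]}]';python3 d.py byellow
```

```text
t: 10.98
tool_pos: [0.6422, -0.2238, 0.3797]
tcp_rot: [-3.135, 0.006, 0.32]
ft_force: [-0.0, 0.0, -1.2]
width: 0.0404
gripper_force: 41.6
t: 11.4
tool_pos: [0.6418, -0.2225, 0.3017]
tcp_rot: [-3.137, 0.005, 0.321]
ft_force: [0.3, -0.5, -0.3]
width: 0.04
gripper_force: 41.6
byellow tool dx,dy mm -0.0 1.4 z 0.3017 rot [-3.1368  0.0048  0.3215]
```

```bash
python3 -m crank '[{"jaw":0.3,"dp":[0.4,1,10],"rot":[-0.005,0.0025,0]},{"jaw":0.3,"dp":[0,0,10],"rot":[0,0,0]},{"jaw":0.3,"dp":[0,0,10],"rot":[0,0,0]},{"jaw":0.3,"dp":[0,0,10],"rot":[0,0,0]},{"jaw":0.3,"dp":[0,0,10],"rot":[0,0,0]},{"jaw":0.3,"dp":[0,0,10],"rot":[0,0,0]},{"jaw":0.3,"dp":[0,0,5],"rot":[0,0,0]},{"jaw":0.3,"dp":[0,0,0],"rot":[0,0,0]},{"jaw":0.3,"dp":[0,0,0],"rot":[0,0,0]}]';python3 d.py byellow
```

```text
t: 12.15
tool_pos: [0.643, -0.2246, 0.2372]
tcp_rot: [3.14, 0.0, 0.32]
ft_force: [-0.6, 2.2, 4.5]
width: 0.0402
gripper_force: 42.2
byellow tool dx,dy mm -0.5 -1.0 z 0.2372 rot [3.1399e+00 3.0000e-04 3.2020e-01]
```

```bash
python3 -m crank '[{"jaw":-0.46,"dp":[0,0,0],"rot":[0,0,0]},{"jaw":-0.46,"dp":[0,0,0],"rot":[0,0,0]},{"jaw":-0.46,"dp":[0,0,0],"rot":[0,0,0]},{"jaw":-0.46,"dp":[0,0,0],"rot":[0,0,0]},{"jaw":-0.46,"dp":[0,0,-30],"rot":[0,0,0]},{"jaw":-0.46,"dp":[0,0,-40],"rot":[0,0,0]},{"jaw":-0.46,"dp":[0,0,-40],"rot":[0,0,0]},{"jaw":-0.46,"dp":[0,0,-35],"rot":[0,0,0]},{"jaw":-0.46,"dp":[0,0,0],"rot":[0,0,0]},{"jaw":-0.46,"dp":[0,0,0],"rot":[0,0,0]}]';python3 d.py black
```

```text
t: 12.98
tool_pos: [0.6431, -0.2246, 0.3849]
tcp_rot: [3.135, -0.004, 0.32]
ft_force: [-0.4, 0.2, -1.0]
width: 0.0619
gripper_force: 0.0
black tool dx,dy mm -36.8 -404.2 z 0.3849 rot [ 3.1355 -0.0036  0.3201]
```

```bash
python3 -m crank '[{"jaw":-0.46,"dp":[-3.35,-36.75,0],"rot":[0.003,-0.001,0]},{"jaw":-0.46,"dp":[-3.35,-36.75,0],"rot":[0,0,0]},{"jaw":-0.46,"dp":[-3.35,-36.75,0],"rot":[0,0,0]},{"jaw":-0.46,"dp":[-3.35,-36.75,0],"rot":[0,0,0]},{"jaw":-0.46,"dp":[-3.35,-36.75,0],"rot":[0,0,0]},{"jaw":-0.46,"dp":[-3.35,-36.75,0],"rot":[0,0,0]},{"jaw":-0.46,"dp":[-3.35,-36.75,0],"rot":[0,0,0]},{"jaw":-0.46,"dp":[-3.35,-36.75,0],"rot":[0,0,0]},{"jaw":-0.46,"dp":[-3.35,-36.75,0],"rot":[0,0,0]},{"jaw":-0.46,"dp":[-3.35,-36.75,0],"rot":[0,0,0]},{"jaw":-0.46,"dp":[-3.35,-36.75,0],"rot":[0,0,0]}]';python3 -m crank '[{"jaw":-0.46,"dp":[0,0,20],"rot":[0,0,0]},{"jaw":-0.46,"dp":[0,0,0],"rot":[0,0,0]},{"jaw":-0.46,"dp":[0,0,0],"rot":[0,0,0]},{"jaw":-0.46,"dp":[0,0,0],"rot":[0,0,0]}]';python3 d.py black
```

```text
t: 13.9
tool_pos: [0.4794, 0.1489, 0.3807]
tcp_rot: [-3.14, 0.004, 0.32]
ft_force: [0.7, 0.2, 1.2]
width: 0.0624
gripper_force: 0.0
t: 14.23
tool_pos: [0.4811, 0.1469, 0.3619]
tcp_rot: [-3.141, 0.003, 0.319]
ft_force: [-0.7, -1.2, -0.0]
width: 0.0624
gripper_force: 0.0
black tool dx,dy mm 0.0 -0.6 z 0.3619 rot [-3.1406e+00  2.9000e-03  3.1910e-01]
```

```bash
python3 -m crank '[{"jaw":-0.46,"dp":[0.3,-0.3,35],"rot":[0,0,0]},{"jaw":-0.46,"dp":[0,0,35],"rot":[0,0,0]},{"jaw":-0.46,"dp":[0,0,35],"rot":[0,0,0]},{"jaw":-0.46,"dp":[0,0,30],"rot":[0,0,0]},{"jaw":-0.46,"dp":[0,0,0],"rot":[0,0,0]},{"jaw":-0.46,"dp":[0,0,0],"rot":[0,0,0]},{"jaw":0.3,"dp":[0,0,0],"rot":[0,0,0]},{"jaw":0.3,"dp":[0,0,0],"rot":[0,0,0]},{"jaw":0.3,"dp":[0,0,0],"rot":[0,0,0]},{"jaw":0.3,"dp":[0,0,0],"rot":[0,0,0]},{"jaw":0.3,"dp":[0,0,0],"rot":[0,0,0]},{"jaw":0.3,"dp":[0,0,0],"rot":[0,0,0]}]' 40; python3 d.py black;  python3 -m crank '[{"jaw":0.3,"dp":[0,0,-40],"rot":[0,0,0]},{"jaw":0.3,"dp":[0,0,-40],"rot":[0,0,0]},{"jaw":0.3,"dp":[0,0,-40],"rot":[0,0,0]},{"jaw":0.3,"dp":[0,0,-40],"rot":[0,0,0]},{"jaw":0.3,"dp":[0,0,0],"rot":[0,0,0]},{"jaw":0.3,"dp":[0,0,0],"rot":[0,0,0]}]'; python3 d.py bblack
```

```text
t: 15.23
tool_pos: [0.4816, 0.148, 0.2296]
tcp_rot: [3.141, -0.003, 0.32]
ft_force: [1.2, -2.1, 7.5]
width: 0.0401
gripper_force: 40.5
black tool dx,dy mm -0.8 0.3 z 0.2296 rot [ 3.1413 -0.0034  0.3202]
t: 15.73
tool_pos: [0.481, 0.1481, 0.3905]
tcp_rot: [3.142, -0.005, 0.32]
ft_force: [-1.0, -1.7, -1.7]
width: 0.0402
gripper_force: 40.8
bblack tool dx,dy mm -126.1 403.7 z 0.3905 rot [ 3.1415 -0.0053  0.3203]
```

```bash
python3 -m crank '[{"jaw":0.3,"dp":[-11.4,36.7,0],"rot":[0.001,-0.002,0]},{"jaw":0.3,"dp":[-11.4,36.7,0],"rot":[0,0,0]},{"jaw":0.3,"dp":[-11.4,36.7,0],"rot":[0,0,0]},{"jaw":0.3,"dp":[-11.4,36.7,0],"rot":[0,0,0]},{"jaw":0.3,"dp":[-11.4,36.7,0],"rot":[0,0,0]},{"jaw":0.3,"dp":[-11.4,36.7,0],"rot":[0,0,0]},{"jaw":0.3,"dp":[-11.4,36.7,0],"rot":[0,0,0]},{"jaw":0.3,"dp":[-11.4,36.7,0],"rot":[0,0,0]},{"jaw":0.3,"dp":[-11.4,36.7,0],"rot":[0,0,0]},{"jaw":0.3,"dp":[-11.4,36.7,0],"rot":[0,0,0]},{"jaw":0.3,"dp":[-11.4,36.7,0],"rot":[0,0,0]},{"jaw":0.3,"dp":[0,0,0],"rot":[0,0,0]}]';python3 -m crank '[{"jaw":0.3,"dp":[0,0,0],"rot":[0,0,0]},{"jaw":0.3,"dp":[0,0,0],"rot":[0,0,0]},{"jaw":0.3,"dp":[0,0,30],"rot":[0,0,0]},{"jaw":0.3,"dp":[0,0,30],"rot":[0,0,0]},{"jaw":0.3,"dp":[0,0,20],"rot":[0,0,0]},{"jaw":0.3,"dp":[0,0,0],"rot":[0,0,0]},{"jaw":0.3,"dp":[0,0,0],"rot":[0,0,0]}]';python3 d.py bblack
```

```text
t: 16.73
tool_pos: [0.4881, -0.2805, 0.385]
tcp_rot: [-3.14, 0.006, 0.315]
ft_force: [-0.4, 0.5, -1.2]
width: 0.0398
gripper_force: 41.1
t: 17.32
tool_pos: [0.4887, -0.2732, 0.3064]
tcp_rot: [-3.137, 0.005, 0.322]
ft_force: [0.2, -0.5, 0.4]
width: 0.0401
gripper_force: 41.1
bblack tool dx,dy mm -0.8 1.4 z 0.3064 rot [-3.1372  0.0051  0.3218]
```

```bash
python3 -m crank '[{"jaw":0.3,"dp":[0.3,1,10],"rot":[-0.005,0.0025,0.001]},{"jaw":0.3,"dp":[0,0,10],"rot":[0,0,0]},{"jaw":0.3,"dp":[0,0,10],"rot":[0,0,0]},{"jaw":0.3,"dp":[0,0,10],"rot":[0,0,0]},{"jaw":0.3,"dp":[0,0,10],"rot":[0,0,0]},{"jaw":0.3,"dp":[0,0,10],"rot":[0,0,0]},{"jaw":0.3,"dp":[0,0,5],"rot":[0,0,0]},{"jaw":0.3,"dp":[0,0,0],"rot":[0,0,0]},{"jaw":0.3,"dp":[0,0,0],"rot":[0,0,0]}]';python3 d.py bblack
```

```text
t: 18.07
tool_pos: [0.4892, -0.2757, 0.2417]
tcp_rot: [3.139, 0.001, 0.319]
ft_force: [0.1, -0.3, 1.5]
width: 0.0404
gripper_force: 40.9
bblack tool dx,dy mm -0.5 -1.1 z 0.2417 rot [3.1387e+00 1.2000e-03 3.1910e-01]
```

```bash
python3 -m crank '[{"jaw":-0.46,"dp":[0,0,0],"rot":[0,0,0]},{"jaw":-0.46,"dp":[0,0,0],"rot":[0,0,0]},{"jaw":-0.46,"dp":[0,0,0],"rot":[0,0,0]},{"jaw":-0.46,"dp":[0,0,0],"rot":[0,0,0]},{"jaw":-0.46,"dp":[0,0,-30],"rot":[0,0,0]},{"jaw":-0.46,"dp":[0,0,-40],"rot":[0,0,0]},{"jaw":-0.46,"dp":[0,0,-40],"rot":[0,0,0]},{"jaw":-0.46,"dp":[0,0,-35],"rot":[0,0,0]},{"jaw":-0.46,"dp":[0,0,0],"rot":[0,0,0]},{"jaw":-0.46,"dp":[0,0,0],"rot":[0,0,0]}]';python3 d.py grey
```

```text
t: 18.9
tool_pos: [0.4894, -0.2752, 0.3892]
tcp_rot: [3.134, -0.002, 0.319]
ft_force: [-0.6, 0.3, -1.0]
width: 0.0623
gripper_force: 0.0
grey tool dx,dy mm 56.9 -423.8 z 0.3892 rot [ 3.1344e+00 -1.8000e-03  3.1920e-01]
```

```bash
python3 -m crank '[{"jaw":-0.46,"dp":[5,-38.5,0],"rot":[0.004,-0.001,0]},{"jaw":-0.46,"dp":[5,-38.5,0],"rot":[0,0,0]},{"jaw":-0.46,"dp":[5,-38.5,0],"rot":[0,0,0]},{"jaw":-0.46,"dp":[5,-38.5,0],"rot":[0,0,0]},{"jaw":-0.46,"dp":[5,-38.5,0],"rot":[0,0,0]},{"jaw":-0.46,"dp":[0,0,0],"rot":[0,0,0]},{"jaw":-0.46,"dp":[0,0,0],"rot":[0,0,0]}]';python3 d.py grey
python3 - <<'E'
from h import *
f=grab_frame("top");cv2.imwrite("pics/t2.png",f[:,:,::-1])
h=cv2.cvtColor(f[310:350,225:270],cv2.COLOR_RGB2HSV)
a=cv2.resize(f[310:350,225:270],(360,320),interpolation=cv2.INTER_CUBIC);b=cv2.resize(f[190:340,370:480],(420,573),interpolation=cv2.INTER_CUBIC)
o=np.zeros((573,790,3),np.uint8);o[:320,:360]=a;o[:,365:785]=b;cv2.imwrite("pics/t2c.png",o[:,:,::-1])
E
```

```text
t: 19.48
tool_pos: [0.452, -0.0828, 0.3857]
tcp_rot: [-3.139, 0.004, 0.323]
ft_force: [1.3, -0.9, 0.5]
width: 0.0624
gripper_force: 0.0
grey tool dx,dy mm 32.8 -229.2 z 0.3857 rot [-3.139   0.0041  0.3226]
```

View pics/t2c.png

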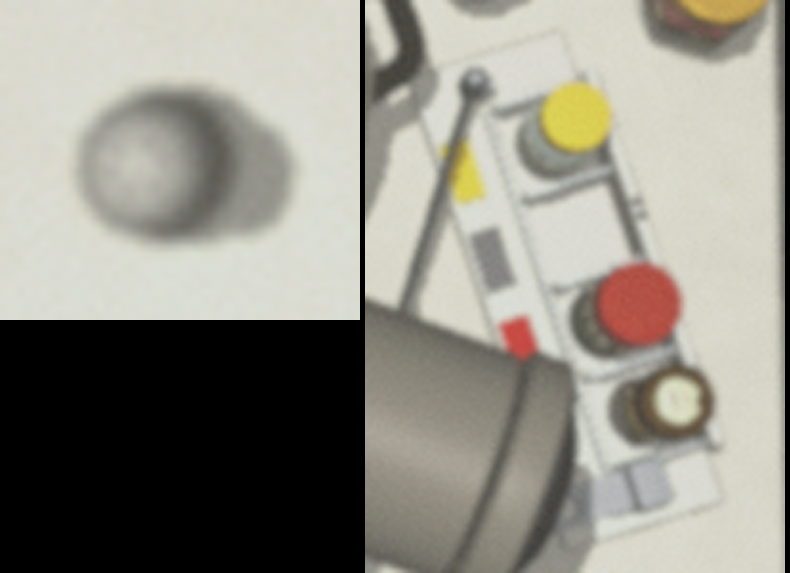

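The right crop shows yellow, red and black standing in their bays. The grey shaker is centred at about px (243.6,330.4), which confirms my estimate.

```bash
python3 -m crank '[{"jaw":-0.46,"dp":[5.45,-38.2,0],"rot":[0,0,0.002]},{"jaw":-0.46,"dp":[5.45,-38.2,0],"rot":[0,0,0]},{"jaw":-0.46,"dp":[5.45,-38.2,0],"rot":[0,0,0]},{"jaw":-0.46,"dp":[5.45,-38.2,0],"rot":[0,0,0]},{"jaw":-0.46,"dp":[5.45,-38.2,0],"rot":[0,0,0]},{"jaw":-0.46,"dp":[5.45,-38.2,0],"rot":[0,0,0]},{"jaw":-0.46,"dp":[0,0,30],"rot":[0,0,0]},{"jaw":-0.46,"dp":[0,0,20],"rot":[0,0,0]},{"jaw":-0.46,"dp":[0,0,0],"rot":[0,0,0]},{"jaw":-0.46,"dp":[0,0,0],"rot":[0,0,0]},{"jaw":-0.46,"dp":[0,0,0],"rot":[0,0,0]},{"jaw":-0.46,"dp":[0,0,0],"rot":[0,0,0]}]';python3 d.py grey
```

```text
t: 20.53
tool_pos: [0.4129, 0.1427, 0.3381]
tcp_rot: [-3.141, 0.0, 0.315]
ft_force: [0.5, -0.0, -0.4]
width: 0.0624
gripper_force: 0.0
grey tool dx,dy mm -1.6 -2.9 z 0.3381 rot [-3.1409e+00  2.0000e-04  3.1540e-01]
```

```bash
python3 -m crank '[{"jaw":-0.46,"dp":[-1.6,-2.5,33],"rot":[0,0,-0.004]},{"jaw":-0.46,"dp":[0,0,35],"rot":[0,0,0]},{"jaw":-0.46,"dp":[0,0,35],"rot":[0,0,0]},{"jaw":-0.46,"dp":[0,0,20],"rot":[0,0,0]},{"jaw":-0.46,"dp":[0,0,0],"rot":[0,0,0]},{"jaw":-0.46,"dp":[0,0,0],"rot":[0,0,0]},{"jaw":0.3,"dp":[0,0,0],"rot":[0,0,0]},{"jaw":0.3,"dp":[0,0,0],"rot":[0,0,0]},{"jaw":0.3,"dp":[0,0,0],"rot":[0,0,0]},{"jaw":0.3,"dp":[0,0,0],"rot":[0,0,0]},{"jaw":0.3,"dp":[0,0,0],"rot":[0,0,0]},{"jaw":0.3,"dp":[0,0,0],"rot":[0,0,0]}]' 40; python3 d.py grey;  python3 -m crank '[{"jaw":0.3,"dp":[0,0,-40],"rot":[0,0,0]},{"jaw":0.3,"dp":[0,0,-40],"rot":[0,0,0]},{"jaw":0.3,"dp":[0,0,-40],"rot":[0,0,0]},{"jaw":0.3,"dp":[0,0,-40],"rot":[0,0,0]},{"jaw":0.3,"dp":[0,0,0],"rot":[0,0,0]},{"jaw":0.3,"dp":[0,0,0],"rot":[0,0,0]}]'; python3 d.py bgrey
```

```text
t: 21.53
tool_pos: [0.41, 0.1461, 0.2163]
tcp_rot: [-3.14, -0.003, 0.321]
ft_force: [-2.5, 6.1, 7.5]
width: 0.0372
gripper_force: 36.3
grey tool dx,dy mm 0.0 1.1 z 0.2163 rot [-3.1399e+00 -2.7000e-03  3.2050e-01]
t: 22.03
tool_pos: [0.4098, 0.1453, 0.3772]
tcp_rot: [3.141, -0.005, 0.321]
ft_force: [-1.2, -0.7, -1.4]
width: 0.0352
gripper_force: 39.4
bgrey tool dx,dy mm 49.9 423.5 z 0.3772 rot [ 3.1415 -0.0054  0.3213]
```

Run:
```python
from h import *
p=proj("side",[.41,.145,.2])[0].astype(int);print(p)
f=grab_frame("side");y=max(0,p[1]-100);x=max(0,p[0]-120);c=f[y:y+240,x:x+240];cv2.imwrite("pics/s3.png",cv2.resize(c,(c.shape[1]*5//2,c.shape[0]*5//2))[:,:,::-1])
```

```text
[366 246]
```

View pics/s3.png

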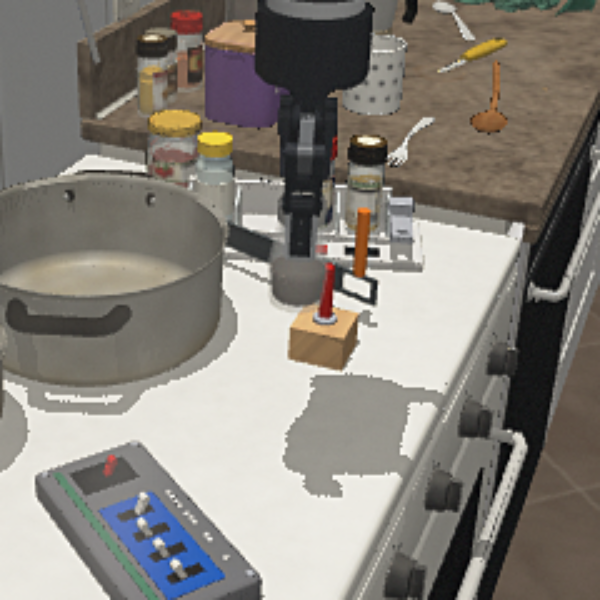

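Run:
```python
from h import *
for z in(.161,.18,.227,.251,):
    c=proj("side",[.4098,.1453,z])[0]; 
    a=np.linspace(0,6.28,60);r=.022
    q=proj("side",np.c_[.4098+r*np.cos(a),.1453+r*np.sin(a),0*a+z]);print(z,c.round(1),q.min(0).round(1),q.max(0).round(1))
f=grab_frame("side");cv2.imwrite("pics/s4.png",cv2.resize(f[225:275,330:400],(770,550),interpolation=cv2.INTER_CUBIC)[:,:,::-1])
```

```text
0.161 [365.3 265.6] [353.2 259.7] [377.6 271.8]
0.18 [365.9 256.4] [353.6 250.6] [378.2 262.4]
0.227 [367.2 232.7] [354.6 227.3] [379.8 238.3]
0.251 [367.9 220.2] [355.1 215. ] [380.7 225.5]
```

View pics/s4.png

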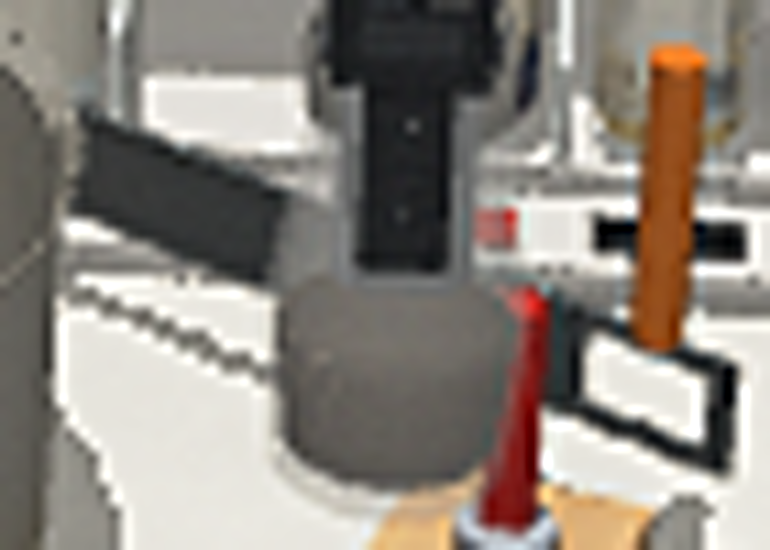

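The grey shaker hangs upright in the fingers, its bottom edge at px row ≈271 as expected.

```bash
python3 -m crank '[{"jaw":0.3,"dp":[4.55,38.5,0],"rot":[0.001,-0.002,0.001]},{"jaw":0.3,"dp":[4.55,38.5,0],"rot":[0,0,0]},{"jaw":0.3,"dp":[4.55,38.5,0],"rot":[0,0,0]},{"jaw":0.3,"dp":[4.55,38.5,0],"rot":[0,0,0]},{"jaw":0.3,"dp":[4.55,38.5,0],"rot":[0,0,0]},{"jaw":0.3,"dp":[4.55,38.5,0],"rot":[0,0,0]},{"jaw":0.3,"dp":[4.55,38.5,0],"rot":[0,0,0]},{"jaw":0.3,"dp":[4.55,38.5,0],"rot":[0,0,0]},{"jaw":0.3,"dp":[4.55,38.5,0],"rot":[0,0,0]},{"jaw":0.3,"dp":[4.55,38.5,0],"rot":[0,0,0]},{"jaw":0.3,"dp":[4.55,38.5,0],"rot":[0,0,0]},{"jaw":0.3,"dp":[0,0,0],"rot":[0,0,0]}]';python3 -m crank '[{"jaw":0.3,"dp":[0,0,0],"rot":[0,0,0]},{"jaw":0.3,"dp":[0,0,0],"rot":[0,0,0]},{"jaw":0.3,"dp":[0,0,30],"rot":[0,0,0]},{"jaw":0.3,"dp":[0,0,30],"rot":[0,0,0]},{"jaw":0.3,"dp":[0,0,20],"rot":[0,0,0]},{"jaw":0.3,"dp":[0,0,0],"rot":[0,0,0]},{"jaw":0.3,"dp":[0,0,0],"rot":[0,0,0]}]';python3 d.py bgrey
```

```text
t: 23.13
tool_pos: [0.5916, -0.2471, 0.3692]
tcp_rot: [-3.139, 0.007, 0.315]
ft_force: [-0.6, 1.0, -0.8]
width: 0.0348
gripper_force: 39.6
t: 23.72
tool_pos: [0.5899, -0.2395, 0.2924]
tcp_rot: [-3.137, 0.006, 0.322]
ft_force: [1.1, 0.6, -0.6]
width: 0.0352
gripper_force: 39.7
bgrey tool dx,dy mm 0.5 1.5 z 0.2924 rot [-3.1372  0.0061  0.3215]
```

```bash
python3 -m crank '[{"jaw":0.3,"dp":[0.8,1,10],"rot":[-0.005,0.0025,0.001]},{"jaw":0.3,"dp":[0,0,10],"rot":[0,0,0]},{"jaw":0.3,"dp":[0,0,10],"rot":[0,0,0]},{"jaw":0.3,"dp":[0,0,10],"rot":[0,0,0]},{"jaw":0.3,"dp":[0,0,10],"rot":[0,0,0]},{"jaw":0.3,"dp":[0,0,10],"rot":[0,0,0]},{"jaw":0.3,"dp":[0,0,4],"rot":[0,0,0]},{"jaw":0.3,"dp":[0,0,0],"rot":[0,0,0]},{"jaw":0.3,"dp":[0,0,0],"rot":[0,0,0]}]';python3 d.py bgrey
```

```text
t: 24.47
tool_pos: [0.5912, -0.2416, 0.2298]
tcp_rot: [3.139, 0.001, 0.319]
ft_force: [-2.2, 1.4, 7.0]
width: 0.0348
gripper_force: 41.1
bgrey tool dx,dy mm -0.0 -0.8 z 0.2298 rot [3.1388e+00 1.5000e-03 3.1920e-01]
```

```bash
python3 -m crank '[{"jaw":-0.46,"dp":[0,0,0],"rot":[0,0,0]},{"jaw":-0.46,"dp":[0,0,0],"rot":[0,0,0]},{"jaw":-0.46,"dp":[0,0,0],"rot":[0,0,0]},{"jaw":-0.46,"dp":[0,0,0],"rot":[0,0,0]},{"jaw":-0.46,"dp":[0,0,-20],"rot":[0,0,0]},{"jaw":-0.46,"dp":[0,0,-40],"rot":[0,0,0]},{"jaw":-0.46,"dp":[0,0,-40],"rot":[0,0,0]},{"jaw":-0.46,"dp":[0,0,-20],"rot":[0,0,0]},{"jaw":-0.46,"dp":[0,0,0],"rot":[0,0,0]},{"jaw":-0.46,"dp":[0,0,0],"rot":[0,0,0]}]';python3 d.py hand
```

```text
t: 25.3
tool_pos: [0.5914, -0.2414, 0.3503]
tcp_rot: [3.137, -0.0, 0.319]
ft_force: [-0.1, -0.4, -0.3]
width: 0.0621
gripper_force: 0.0
hand tool dx,dy mm -102.0 -177.2 z 0.3503 rot [ 3.1365e+00 -3.0000e-04  3.1910e-01]
```

```bash
python3 -m crank '[{"jaw":-0.2,"dp":[-17,-29.5,0],"rot":[0.002,0,0]},{"jaw":-0.2,"dp":[-17,-29.5,0],"rot":[0,0,0]},{"jaw":-0.2,"dp":[-17,-29.5,0],"rot":[0,0,0]},{"jaw":-0.2,"dp":[-17,-29.5,0],"rot":[0,0,0]},{"jaw":-0.2,"dp":[-17,-29.5,0],"rot":[0,0,0]},{"jaw":-0.2,"dp":[-17,-29.5,0],"rot":[0,0,0]},{"jaw":-0.2,"dp":[0,0,0],"rot":[0,0,0]},{"jaw":-0.2,"dp":[0,0,0],"rot":[0,0,0]},{"jaw":-0.2,"dp":[0,0,0],"rot":[0,0,0]},{"jaw":-0.2,"dp":[0,0,0],"rot":[0,0,0]}]';python3 d.py hand
python3 - <<'E'
from h import *
f=grab_frame("side");c=cent(f,(370,220,420,265),(8,150,80),(18,255,255));print(c, proj("side",[.4389,-.1051,.087]))
E
```

```text
t: 26.13
tool_pos: [0.4397, -0.1059, 0.3485]
tcp_rot: [3.141, 0.002, 0.319]
ft_force: [-0.1, 0.4, -0.4]
width: 0.0508
gripper_force: 0.0
hand tool dx,dy mm -0.5 -1.0 z 0.3485 rot [3.1408e+00 1.9000e-03 3.1870e-01]
(array([390.27819549, 242.39849624]), array([ 17,   9,   7,  28, 133], dtype=int32)) [[389.92182542 242.4368409 ]]
```

Handle position agrees across both views. Descend 102 mm and pinch.

```bash
python3 -m crank '[{"jaw":-0.2,"dp":[-0.5,-1,26],"rot":[0,0,0]},{"jaw":-0.2,"dp":[0,0,26],"rot":[0,0,0]},{"jaw":-0.2,"dp":[0,0,26],"rot":[0,0,0]},{"jaw":-0.2,"dp":[0,0,24],"rot":[0,0,0]},{"jaw":-0.2,"dp":[0,0,0],"rot":[0,0,0]},{"jaw":0.85,"dp":[0,0,0],"rot":[0,0,0]},{"jaw":0.85,"dp":[0,0,0],"rot":[0,0,0]},{"jaw":0.85,"dp":[0,0,0],"rot":[0,0,0]},{"jaw":0.85,"dp":[0,0,0],"rot":[0,0,0]},{"jaw":0.85,"dp":[0,0,0],"rot":[0,0,0]},{"jaw":0.85,"dp":[0,0,0],"rot":[0,0,0]},{"jaw":0.85,"dp":[0,0,0],"rot":[0,0,0]}]' 20;python3 d.py hand hclosed
python3 -c "
import math
P=lambda a:(125-245*math.cos(a),-34-245*math.sin(a))
A=[.62-.62/8*i for i in range(9)]
for a,b in zip(A,A[1:]):print([round(q-p,1) for p,q in zip(P(a),P(b))])"
```

```text
t: 27.18
tool_pos: [0.4386, -0.1049, 0.2482]
tcp_rot: [3.138, -0.001, 0.319]
ft_force: [1.2, -0.7, 6.0]
width: 0.0112
gripper_force: 22.2
hand tool dx,dy mm 0.2 0.3 z 0.2482 rot [ 3.1383e+00 -1.0000e-03  3.1910e-01]
hclosed tool dx,dy mm -45.0 143.0 z 0.2482 rot [ 3.1383e+00 -1.0000e-03  3.1910e-01]
[-10.4, 15.9]
[-9.2, 16.6]
[-7.8, 17.3]
[-6.5, 17.8]
[-5.1, 18.3]
[-3.7, 18.6]
[-2.2, 18.9]
[-0.7, 19.0]
```

```bash
python3 -m crank '[{"jaw":0.85,"dp":[-10.4,15.9,0],"rot":[0,0,0]},{"jaw":0.85,"dp":[-9.2,16.6,0],"rot":[0,0,0]},{"jaw":0.85,"dp":[-7.8,17.3,0],"rot":[0,0,0]},{"jaw":0.85,"dp":[-6.5,17.8,0],"rot":[0,0,0]},{"jaw":0.85,"dp":[-5.1,18.3,0],"rot":[0,0,0]},{"jaw":0.85,"dp":[-3.7,18.6,0],"rot":[0,0,0]},{"jaw":0.85,"dp":[-2.2,18.9,0],"rot":[0,0,0]},{"jaw":0.85,"dp":[-0.7,17,0],"rot":[0,0,0]},{"jaw":0.85,"dp":[0,0,0],"rot":[0,0,0]},{"jaw":0.85,"dp":[0,0,0],"rot":[0,0,0]}]';python3 d.py hclosed
```

```text
t: 28.02
tool_pos: [0.4386, -0.2532, 0.248]
tcp_rot: [3.14, 0.002, 0.318]
ft_force: [-3.6, -1.5, 7.1]
width: 0.0114
gripper_force: 22.4
hclosed tool dx,dy mm 1.5 2.2 z 0.248 rot [3.1396e+00 1.8000e-03 3.1820e-01]
```

```bash
python3 -m crank '[{"jaw":0.85,"dp":[0,2.5,0],"rot":[0,0,0]},{"jaw":0.85,"dp":[0,0,0],"rot":[0,0,0]},{"jaw":0.2,"dp":[0,0,0],"rot":[0,0,0]},{"jaw":0.2,"dp":[0,0,0],"rot":[0,0,0]},{"jaw":0.2,"dp":[0,0,0],"rot":[0,0,0]},{"jaw":0.2,"dp":[0,0,0],"rot":[0,0,0]},{"jaw":0.2,"dp":[0,0,-20],"rot":[0,0,0]},{"jaw":0.2,"dp":[0,0,-40],"rot":[0,0,0]},{"jaw":0.2,"dp":[0,0,-40],"rot":[0,0,0]},{"jaw":0.2,"dp":[0,-40,0],"rot":[0,0,0]},{"jaw":0.2,"dp":[0,-40,0],"rot":[0,0,0]},{"jaw":0.2,"dp":[0,0,0],"rot":[0,0,0]}]'; python3 -m crank '[{"jaw":-0.2,"dp":[0,-40,0],"rot":[0,0,0]},{"jaw":-0.2,"dp":[0,-40,0],"rot":[0,0,0]},{"jaw":-0.2,"dp":[0,0,0],"rot":[0,0,0]}]';python3 - <<'E'
from h import *
f=grab_frame("top");cv2.imwrite("pics/t5.png",f[:,:,::-1])
g=grab_frame("side");cv2.imwrite("pics/s5.png",g[:,:,::-1])
o=np.hstack([cv2.resize(f[190:340,290:480],(400,316)),cv2.resize(g[190:310,290:440],(400,316))]);cv2.imwrite("pics/c5.png",o[:,:,::-1])
p=cent(f,(320,290,360,335),(0,130,70),(8,255,255));print("pin",p and plane("top",*p[0],.09))
p=cent(f,(315,290,360,340),(8,60,120),(20,200,255));print("block",p and (plane("top",*p[0],.034),p[1]))
E
```

```text
t: 29.02
tool_pos: [0.412, -0.1737, 0.3471]
tcp_rot: [-3.138, 0.003, 0.321]
ft_force: [-0.5, 0.1, -0.4]
width: 0.0342
gripper_force: 0.0
t: 29.27
tool_pos: [0.3867, -0.0979, 0.3464]
tcp_rot: [-3.138, 0.004, 0.322]
ft_force: [0.0, 0.2, 0.0]
width: 0.0508
gripper_force: 0.0
pin [ 0.4488979  -0.04266045  0.09      ]
block (array([ 0.45286906, -0.03860662,  0.034     ]), array([  8,  12,  24,  24, 365], dtype=int32))
```

View pics/c5.png

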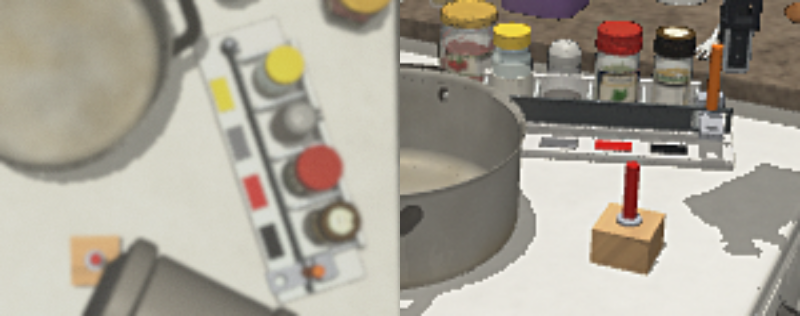

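The picture shows all four jars in their bays, the strap closed along the front over the staple, and the pin still upright in its block. I'll turn the gripper 90° for the pin so the fingers straddle clear of the handle.

Run:
```python
from h import *
s=get_state();print(s["joint_positions"].round(3))
g=cv2.cvtColor(cv2.imread("pics/s5.png"),cv2.COLOR_BGR2RGB)
c=cent(g,(365,240,390,280),(0,150,70),(8,255,255));print(c)
print(proj("side",[[.449,-.0426,.038],[.449,-.0426,.064],[.449,-.0426,.09]]))
f=cv2.cvtColor(cv2.imread("pics/t5.png"),cv2.COLOR_BGR2RGB)
print(proj("top",[[*(.4325,-.2301),.044],[.4407,-.2548,.12]]),cent(f,(425,300,460,330),(3,130,90),(18,255,255)))
```

```text
[-0.445  0.183  1.923 -0.002  1.037  0.805]
(array([376.22222222, 261.84848485]), array([ 9, 11,  6, 22, 99], dtype=int32))
[[375.59333473 272.01510353]
 [376.26219657 262.01334609]
 [376.94565335 251.79334457]]
[[422.84278892 322.78691359]
 [441.34775775 318.52479025]] (array([440.22222222, 318.5       ]), array([13, 17,  5,  4, 18], dtype=int32))
```

```bash
python3 -m crank '[{"jaw":-0.2,"dp":[0,0,0],"rot":[0,0,-0.1208]},{"jaw":-0.2,"dp":[0,0,0],"rot":[0,0,-0.1208]},{"jaw":-0.2,"dp":[0,0,0],"rot":[0,0,-0.1208]},{"jaw":-0.2,"dp":[0,0,0],"rot":[0,0,-0.1208]},{"jaw":-0.2,"dp":[0,0,0],"rot":[0,0,-0.1208]},{"jaw":-0.2,"dp":[0,0,0],"rot":[0,0,-0.1208]},{"jaw":-0.2,"dp":[0,0,0],"rot":[0,0,-0.1208]},{"jaw":-0.2,"dp":[0,0,0],"rot":[0,0,-0.1208]},{"jaw":-0.2,"dp":[0,0,0],"rot":[0,0,-0.1208]},{"jaw":-0.2,"dp":[0,0,0],"rot":[0,0,-0.1208]},{"jaw":-0.2,"dp":[0,0,0],"rot":[0,0,-0.1208]},{"jaw":-0.2,"dp":[0,0,0],"rot":[0,0,-0.1208]}]';python3 -m crank '[{"jaw":-0.2,"dp":[0,0,0],"rot":[0,0,-0.1208]},{"jaw":-0.2,"dp":[0,0,0],"rot":[0,0,0]},{"jaw":-0.2,"dp":[0,0,0],"rot":[0,0,0]},{"jaw":-0.2,"dp":[0,0,0],"rot":[0,0,0]}]';python3 d.py pin
```

```text
t: 30.37
tool_pos: [0.39, -0.1036, 0.347]
tcp_rot: [-3.14, 0.002, 1.774]
ft_force: [-0.9, -0.1, 0.1]
width: 0.0515
gripper_force: 0.0
t: 30.7
tool_pos: [0.3897, -0.103, 0.3469]
tcp_rot: [-3.14, 0.001, 1.885]
ft_force: [-0.1, -0.3, -0.1]
width: 0.0512
gripper_force: 0.0
pin tool dx,dy mm 39.2 75.2 z 0.3469 rot [-3.1399e+00  1.0000e-03  1.8854e+00]
```

```bash
python3 -m crank '[{"jaw":-0.2,"dp":[13,25,0],"rot":[0,0,-0.004]},{"jaw":-0.2,"dp":[13,25,0],"rot":[0,0,0]},{"jaw":-0.2,"dp":[13,25,0],"rot":[0,0,0]},{"jaw":-0.2,"dp":[0,0,20],"rot":[0,0,0]},{"jaw":-0.2,"dp":[0,0,20],"rot":[0,0,0]},{"jaw":-0.2,"dp":[0,0,0],"rot":[0,0,0]},{"jaw":-0.2,"dp":[0,0,0],"rot":[0,0,0]},{"jaw":-0.2,"dp":[0,0,0],"rot":[0,0,0]},{"jaw":-0.2,"dp":[0,0,0],"rot":[0,0,0]},{"jaw":-0.2,"dp":[0,0,0],"rot":[0,0,0]}]';python3 d.py pin;  python3 - <<'E'
from h import *
f=grab_frame("side");c=cent(f,(350,230,410,290),(0,150,70),(8,255,255));print(c)
E
```

```text
t: 31.53
tool_pos: [0.4484, -0.0423, 0.3079]
tcp_rot: [-3.142, 0.002, 1.893]
ft_force: [-0.8, 0.4, 0.6]
width: 0.0513
gripper_force: 0.0
pin tool dx,dy mm -0.4 0.5 z 0.3079 rot [-3.1416e+00  2.0000e-03  1.8925e+00]
(array([376.21649485, 262.07216495]), array([24, 21,  6, 22, 97], dtype=int32))
```

```bash
python3 -m crank '[{"jaw":-0.2,"dp":[0,0.4,30],"rot":[0,0,0]},{"jaw":-0.2,"dp":[0,0,30],"rot":[0,0,0]},{"jaw":-0.2,"dp":[0,0,28],"rot":[0,0,0]},{"jaw":-0.2,"dp":[0,0,0],"rot":[0,0,0]},{"jaw":-0.2,"dp":[0,0,0],"rot":[0,0,0]},{"jaw":0.85,"dp":[0,0,0],"rot":[0,0,0]},{"jaw":0.85,"dp":[0,0,0],"rot":[0,0,0]},{"jaw":0.85,"dp":[0,0,0],"rot":[0,0,0]},{"jaw":0.85,"dp":[0,0,0],"rot":[0,0,0]},{"jaw":0.85,"dp":[0,0,0],"rot":[0,0,0]},{"jaw":0.85,"dp":[0,0,0],"rot":[0,0,0]},{"jaw":0.85,"dp":[0,0,0],"rot":[0,0,0]}]' 30;python3 d.py pin; python3 -m crank '[{"jaw":0.85,"dp":[0,0,-15],"rot":[0,0,0]},{"jaw":0.85,"dp":[0,0,-25],"rot":[0,0,0]},{"jaw":0.85,"dp":[0,0,-30],"rot":[0,0,0]},{"jaw":0.85,"dp":[0,0,-30],"rot":[0,0,0]},{"jaw":0.85,"dp":[0,0,0],"rot":[0,0,0]},{"jaw":0.85,"dp":[0,0,0],"rot":[0,0,0]},{"jaw":0.85,"dp":[0,0,0],"rot":[0,0,0]}]';python3 d.py eye
```

```text
t: 32.58
tool_pos: [0.449, -0.0421, 0.2203]
tcp_rot: [3.141, 0.003, 1.894]
ft_force: [-1.2, -0.4, 7.2]
width: 0.0114
gripper_force: 29.3
pin tool dx,dy mm -0.4 -0.2 z 0.2203 rot [3.1406e+00 2.7000e-03 1.8935e+00]
t: 33.17
tool_pos: [0.4482, -0.0417, 0.3187]
tcp_rot: [-3.14, 0.001, 1.894]
ft_force: [-0.1, 0.6, -0.4]
width: 0.0114
gripper_force: 29.4
eye tool dx,dy mm -173.7 -74.7 z 0.3187 rot [-3.1398e+00  8.0000e-04  1.8935e+00]
```

```bash
python3 -m crank '[{"jaw":0.85,"dp":[-34.7,-14.9,0],"rot":[0,0,0.001]},{"jaw":0.85,"dp":[-34.7,-14.9,0],"rot":[0,0,0]},{"jaw":0.85,"dp":[-34.7,-14.9,0],"rot":[0,0,0]},{"jaw":0.85,"dp":[-34.7,-14.9,0],"rot":[0,0,0]},{"jaw":0.85,"dp":[-34.7,-14.9,0],"rot":[0,0,0]},{"jaw":0.85,"dp":[0,0,20],"rot":[0,0,0]},{"jaw":0.85,"dp":[0,0,10],"rot":[0,0,0]},{"jaw":0.85,"dp":[0,0,0],"rot":[0,0,0]},{"jaw":0.85,"dp":[0,0,0],"rot":[0,0,0]},{"jaw":0.85,"dp":[0,0,0],"rot":[0,0,0]},{"jaw":0.85,"dp":[0,0,0],"rot":[0,0,0]}]';python3 d.py eye;  python3 - <<'E'
from h import *
f=grab_frame("side")
e=proj("side",[.4325,-.2301,.044])[0];print("eye",e,"foot",proj("side",[*get_state()["tool_pos"][:2],get_state()["tool_pos"][2]-.2143])[0])
u,v=e.astype(int);c=f[v-50:v+20,u-45:u+45];cv2.imwrite("pics/s6.png",cv2.resize(c,(720,560),interpolation=cv2.INTER_CUBIC)[:,:,::-1]);print(u-45,v-50)
E
```

```text
t: 34.08
tool_pos: [0.4331, -0.2297, 0.2895]
tcp_rot: [-3.14, 0.001, 1.893]
ft_force: [0.0, 0.4, 0.4]
width: 0.0109
gripper_force: 29.4
eye tool dx,dy mm -0.2 -0.7 z 0.2895 rot [-3.1403e+00  1.4000e-03  1.8934e+00]
eye [406.19298282 238.02617227] foot [406.98392187 226.99215214]
361 188
```

View pics/s6.png

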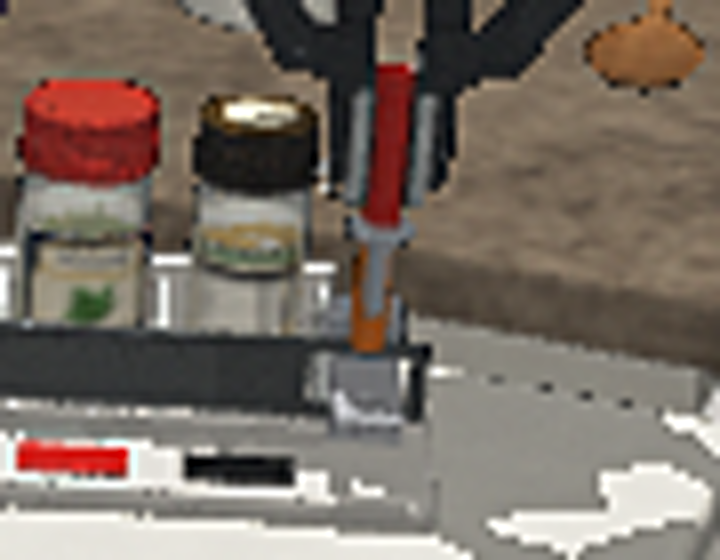

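The foot is at px (407.6,227), directly above the lug whose centre is at about u=407. Lowering gently.

```bash
python3 -m crank '[{"jaw":0.85,"dp":[-0.2,-0.4,10],"rot":[0,0,0.001]},{"jaw":0.85,"dp":[0,0,10],"rot":[0,0,0]},{"jaw":0.85,"dp":[0,0,6],"rot":[0,0,0]},{"jaw":0.85,"dp":[0,0,4],"rot":[0,0,0]},{"jaw":0.85,"dp":[0,0,4],"rot":[0,0,0]},{"jaw":0.85,"dp":[0,0,4],"rot":[0,0,0]},{"jaw":0.85,"dp":[0,0,0],"rot":[0,0,0]},{"jaw":0.85,"dp":[0,0,0],"rot":[0,0,0]}]';python3 d.py eye
```

```text
t: 34.8
tool_pos: [0.4325, -0.2304, 0.2511]
tcp_rot: [-3.14, 0.001, 1.892]
ft_force: [-0.5, -0.5, -0.8]
width: 0.011
gripper_force: 29.4
eye tool dx,dy mm 0.3 0.1 z 0.2511 rot [-3.1398e+00  9.0000e-04  1.8916e+00]
```

```bash
python3 -m crank '[{"jaw":0.85,"dp":[0,0,5],"rot":[0,0,0]},{"jaw":0.85,"dp":[0,0,5],"rot":[0,0,0]},{"jaw":0.85,"dp":[0,0,5],"rot":[0,0,0]},{"jaw":0.85,"dp":[0,0,4],"rot":[0,0,0]},{"jaw":0.85,"dp":[0,0,0],"rot":[0,0,0]},{"jaw":0.85,"dp":[0,0,0],"rot":[0,0,0]}]';python3 d.py eye
```

```text
t: 35.3
tool_pos: [0.4323, -0.2303, 0.2317]
tcp_rot: [-3.139, 0.0, 1.892]
ft_force: [-0.2, -0.6, -0.5]
width: 0.0111
gripper_force: 29.4
eye tool dx,dy mm 0.2 0.2 z 0.2317 rot [-3.1393e+00  1.0000e-04  1.8916e+00]
```

```bash
python3 -m crank '[{"jaw":0.2,"dp":[0,0,0],"rot":[0,0,0]},{"jaw":0.2,"dp":[0,0,0],"rot":[0,0,0]},{"jaw":0.2,"dp":[0,0,0],"rot":[0,0,0]},{"jaw":0.2,"dp":[0,0,0],"rot":[0,0,0]},{"jaw":0.2,"dp":[0,0,-20],"rot":[0,0,0]},{"jaw":0.2,"dp":[0,0,-40],"rot":[0,0,0]},{"jaw":0.2,"dp":[0,0,-40],"rot":[0,0,0]},{"jaw":0.2,"dp":[0,0,-20],"rot":[0,0,0]},{"jaw":0.2,"dp":[40,0,0],"rot":[0,0,0]},{"jaw":0.2,"dp":[40,0,0],"rot":[0,0,0]},{"jaw":1,"dp":[40,0,0],"rot":[0,0,0]},{"jaw":1,"dp":[40,0,0],"rot":[0,0,0]}]';python3 -m crank '[{"jaw":1,"dp":[40,0,0],"rot":[0,0,0]},{"jaw":1,"dp":[40,0,0],"rot":[0,0,0]},{"jaw":1,"dp":[40,0,0],"rot":[0,0,0]},{"jaw":1,"dp":[0,0,0],"rot":[0,0,0]},{"jaw":1,"dp":[0,0,0],"rot":[0,0,0]}]';python3 d.py sw4 sw5
python3 - <<'E'
from h import *
f=grab_frame("side");cv2.imwrite("pics/s7.png",f[:,:,::-1]);t=grab_frame("top");cv2.imwrite("pics/t7.png",t[:,:,::-1])
o=np.hstack([cv2.resize(f[190:260,355:455],(400,280),interpolation=cv2.INTER_CUBIC),cv2.resize(t[190:340,390:480],(360,600))[300:580]])
q=cv2.resize(f[310:410,250:360],(400,364),interpolation=cv2.INTER_CUBIC);w=cv2.resize(t[250:350,150:250],(360,364),interpolation=cv2.INTER_CUBIC)
o=np.vstack([o[:230],np.hstack([q,w])]);cv2.imwrite("pics/c7.png",o[:,:,::-1]);print(o.shape)
c=cent(f,(395,190,425,245),(0,150,70),(8,255,255));print(c,proj("side",[.4325,-.2301,.074]))
E
```

```text
t: 36.3
tool_pos: [0.3811, -0.077, 0.3522]
tcp_rot: [-3.14, 0.001, 1.89]
ft_force: [0.2, 0.6, -0.1]
width: 0.011
gripper_force: 0.0
t: 36.72
tool_pos: [0.3435, 0.0372, 0.3522]
tcp_rot: [-3.141, 0.001, 1.897]
ft_force: [-0.4, -0.2, 0.3]
width: -0.0001
gripper_force: 0.0
sw4 tool dx,dy mm 163.8 204.7 z 0.3522 rot [-3.1408e+00  1.4000e-03  1.8967e+00]
sw5 tool dx,dy mm 124.1 234.9 z 0.3522 rot [-3.1408e+00  1.4000e-03  1.8967e+00]
(594, 760, 3)
(array([407.14666667, 228.33333333]), array([10, 30,  6, 17, 75], dtype=int32)) [[407.21192414 227.45177848]]
```

View pics/c7.png

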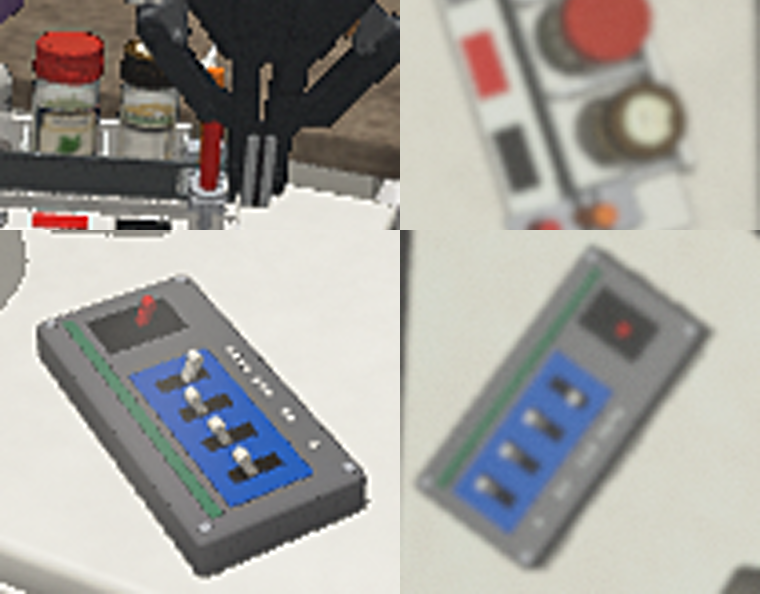

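The pin is seated upright in the eye. Switches 1–3 lean to the green stripe, switch 4 and the master lean away. I'll align the shut fingers with the box and push switch 4.

```bash
sed -i 's/"sw4":/"p4":(.4659,.230),"p5":(.5072,.2018),"sw4":/' d.py; python3 d.py p4; python3 -m crank '[{"jaw":1,"dp":[25,35,0],"rot":[0,0,-0.1078]},{"jaw":1,"dp":[25,35,0],"rot":[0,0,-0.1078]},{"jaw":1,"dp":[25,35,0],"rot":[0,0,-0.1078]},{"jaw":1,"dp":[0,0,0],"rot":[0,0,-0.1078]},{"jaw":1,"dp":[0,0,0],"rot":[0,0,-0.1078]},{"jaw":1,"dp":[0,0,0],"rot":[0,0,-0.1078]},{"jaw":1,"dp":[0,0,0],"rot":[0,0,0]},{"jaw":1,"dp":[0,0,0],"rot":[0,0,0]},{"jaw":1,"dp":[0,0,0],"rot":[0,0,0]}]'; python3 d.py p4
```

```text
p4 tool dx,dy mm 146.5 176.6 z 0.3522 rot [-3.1409e+00  1.7000e-03  1.8921e+00]
t: 37.57
tool_pos: [0.4069, 0.1424, 0.3516]
tcp_rot: [-3.14, -0.0, 2.533]
ft_force: [0.2, 0.8, 0.7]
width: -0.0
gripper_force: 0.0
p4 tool dx,dy mm 1.7 105.5 z 0.3516 rot [-3.1396e+00 -3.0000e-04  2.5330e+00]
```

```bash
python3 -m crank '[{"jaw":1,"dp":[0.6,35,0],"rot":[0,0,-0.01]},{"jaw":1,"dp":[0.6,35,0],"rot":[0,0,0]},{"jaw":1,"dp":[0.6,35,0],"rot":[0,0,0]},{"jaw":1,"dp":[0,0,40],"rot":[0,0,0]},{"jaw":1,"dp":[0,0,40],"rot":[0,0,0]},{"jaw":1,"dp":[0,0,20],"rot":[0,0,0]},{"jaw":1,"dp":[0,0,0],"rot":[0,0,0]},{"jaw":1,"dp":[0,0,0],"rot":[0,0,0]},{"jaw":1,"dp":[0,0,0],"rot":[0,0,0]}]'; python3 d.py p4 sw4
```

```text
t: 38.32
tool_pos: [0.4646, 0.231, 0.2529]
tcp_rot: [3.141, 0.001, 2.547]
ft_force: [0.1, 0.4, 1.0]
width: -0.0002
gripper_force: 0.0
p4 tool dx,dy mm -1.6 -0.1 z 0.2529 rot [3.1415e+00 1.2000e-03 2.5466e+00]
sw4 tool dx,dy mm -1.7 33.8 z 0.2529 rot [3.1415e+00 1.2000e-03 2.5466e+00]
```

```bash
python3 -m crank '[{"jaw":1,"dp":[-1.6,0,20],"rot":[0,0,0]},{"jaw":1,"dp":[0,0,17],"rot":[0,0,0]},{"jaw":1,"dp":[0,0,10],"rot":[0,0,0]},{"jaw":1,"dp":[0,0,0],"rot":[0,0,0]},{"jaw":1,"dp":[0,0,0],"rot":[0,0,0]},{"jaw":1,"dp":[0,4,0],"rot":[0,0,0]},{"jaw":1,"dp":[0,4,0],"rot":[0,0,0]},{"jaw":1,"dp":[0,4,0],"rot":[0,0,0]},{"jaw":1,"dp":[0,4,0],"rot":[0,0,0]},{"jaw":1,"dp":[0,4,0],"rot":[0,0,0]},{"jaw":1,"dp":[0,0,0],"rot":[0,0,0]},{"jaw":1,"dp":[0,0,0],"rot":[0,0,0]}]'; python3 d.py sw4
python3 - <<'E'
from h import *
f=grab_frame("side")
c=f[320:400,260:350];cv2.imwrite("pics/s8.png",cv2.resize(c,(675,600),interpolation=cv2.INTER_CUBIC)[:,:,::-1])
E
```

```text
t: 39.32
tool_pos: [0.4769, 0.2475, 0.2059]
tcp_rot: [3.141, 0.001, 2.549]
ft_force: [-1.9, -1.9, 10.1]
width: -0.0
gripper_force: 5.1
sw4 tool dx,dy mm -0.9 13.3 z 0.2059 rot [3.1412e+00 1.3000e-03 2.5488e+00]
```

View pics/s8.png

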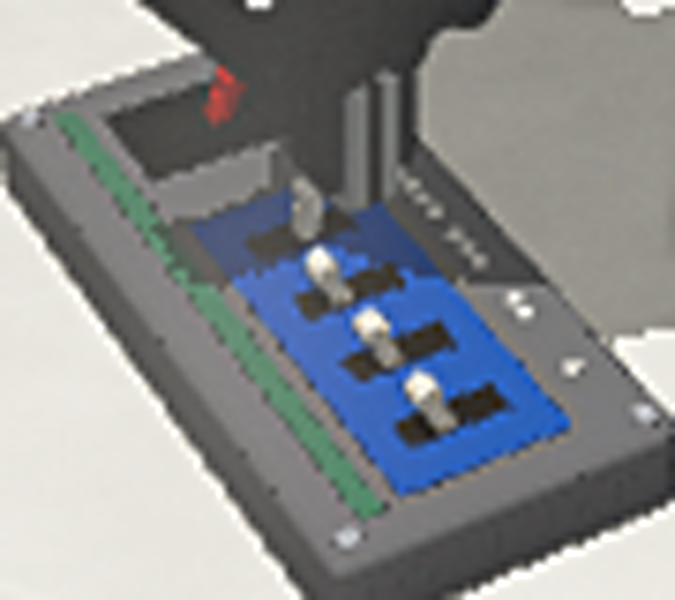

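Switch 4's lever, at crop (305,205), is being pushed near upright by the finger. Continue a few mm.

```bash
python3 -m crank '[{"jaw":1,"dp":[0,3,0],"rot":[0,0,0]},{"jaw":1,"dp":[0,3,0],"rot":[0,0,0]},{"jaw":1,"dp":[0,1.5,0],"rot":[0,0,0]},{"jaw":1,"dp":[0,0,0],"rot":[0,0,0]},{"jaw":1,"dp":[0,-5,0],"rot":[0,0,0]},{"jaw":1,"dp":[0,-20,0],"rot":[0,0,0]},{"jaw":1,"dp":[0,0,-40],"rot":[0,0,0]},{"jaw":1,"dp":[0,0,-40],"rot":[0,0,0]},{"jaw":1,"dp":[0,-30,-40],"rot":[0,0,0]},{"jaw":1,"dp":[0,-40,0],"rot":[0,0,0]},{"jaw":1,"dp":[0,-40,0],"rot":[0,0,0]},{"jaw":1,"dp":[0,0,0],"rot":[0,0,0]}]'; python3 d.py p5
python3 - <<'E'
from h import *
f=grab_frame("side");t=grab_frame("top")
o=np.hstack([cv2.resize(f[320:400,260:350],(450,400),interpolation=cv2.INTER_CUBIC),cv2.resize(t[265:335,160:220],(343,400),interpolation=cv2.INTER_CUBIC)])
cv2.imwrite("pics/s9.png",o[:,:,::-1])
E
```

```text
t: 40.37
tool_pos: [0.4039, 0.1424, 0.3179]
tcp_rot: [-3.136, -0.003, 2.547]
ft_force: [0.6, 0.9, -0.3]
width: 0.0
gripper_force: 0.0
p5 tool dx,dy mm -52.2 107.1 z 0.3179 rot [-3.1356e+00 -2.9000e-03  2.5470e+00]
```

View pics/s9.png

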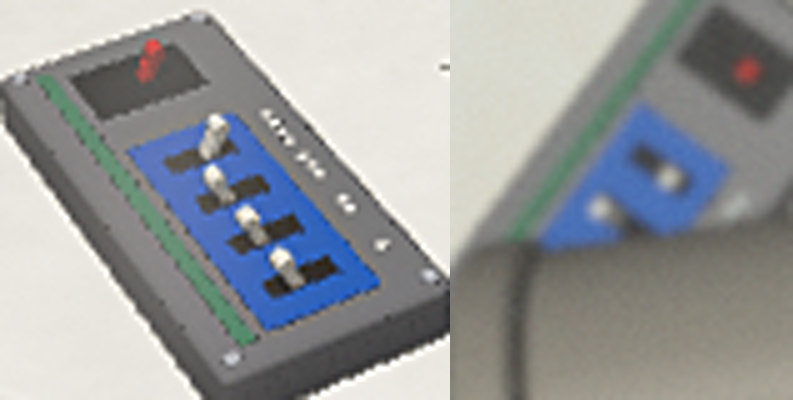

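Switch 4 is still OFF, so the retreat probably dragged it back. I'll repeat lower and deeper, and lift straight off afterwards.

```bash
python3 d.py p4;  python3 -m crank '[{"jaw":1,"dp":[0,35,0],"rot":[-0.005,-0.001,0]},{"jaw":1,"dp":[0,35,0],"rot":[0,0,0]},{"jaw":1,"dp":[0,35,0],"rot":[0,0,0]},{"jaw":1,"dp":[0,0,35],"rot":[0,0,0]},{"jaw":1,"dp":[0,0,35],"rot":[0,0,0]},{"jaw":1,"dp":[0,0,15],"rot":[0,0,0]},{"jaw":1,"dp":[0,0,0],"rot":[0,0,0]},{"jaw":1,"dp":[0,0,0],"rot":[0,0,0]},{"jaw":1,"dp":[0,0,0],"rot":[0,0,0]}]'; python3 d.py p4 sw4
```

```text
p4 tool dx,dy mm -0.5 103.3 z 0.3186 rot [-3.1406e+00  4.0000e-04  2.5464e+00]
t: 41.22
tool_pos: [0.4676, 0.2333, 0.2342]
tcp_rot: [3.137, 0.002, 2.549]
ft_force: [0.3, 1.3, -0.0]
width: -0.0
gripper_force: 0.0
p4 tool dx,dy mm -0.4 -3.7 z 0.2342 rot [3.1366e+00 2.1000e-03 2.5488e+00]
sw4 tool dx,dy mm -0.6 30.2 z 0.2342 rot [3.1366e+00 2.1000e-03 2.5488e+00]
```

```bash
python3 -m crank '[{"jaw":1,"dp":[-0.4,-3.7,0],"rot":[0.004,0,0]},{"jaw":1,"dp":[0,0,20],"rot":[0,0,0]},{"jaw":1,"dp":[0,0,13],"rot":[0,0,0]},{"jaw":1,"dp":[0,0,0],"rot":[0,0,0]},{"jaw":1,"dp":[0,5,0],"rot":[0,0,0]},{"jaw":1,"dp":[0,5,0],"rot":[0,0,0]},{"jaw":1,"dp":[0,5,0],"rot":[0,0,0]},{"jaw":1,"dp":[0,5,0],"rot":[0,0,0]},{"jaw":1,"dp":[0,5,0],"rot":[0,0,0]},{"jaw":1,"dp":[0,4,0],"rot":[0,0,0]},{"jaw":1,"dp":[0,0,0],"rot":[0,0,0]},{"jaw":1,"dp":[0,0,0],"rot":[0,0,0]}]'; python3 d.py sw4
python3 - <<'E'
from h import *
f=grab_frame("side");c=f[320:400,260:350];h=cv2.cvtColor(c,cv2.COLOR_RGB2HSV)
m=(h[...,1]<70)&(h[...,2]>150);n,l,s,ce=cv2.connectedComponentsWithStats(m.astype(np.uint8));print([(ce[i].round(1).tolist(),int(s[i,4])) for i in range(1,n) if 5<s[i,4]<150])
tc=np.array([.4767,.2637]);X=np.array([.563,.826]);Y=np.array([-.826,.563])
for y in(.062,-.010,-.060):
    for sgn in(1,-1):print(y,sgn,proj("side",[*(tc+X*.0075*sgn+Y*y),.036])[0]-[260,320])
cv2.imwrite("pics/s10.png",f[:,:,::-1])
E
```

```text
t: 42.22
tool_pos: [0.4812, 0.2529, 0.2006]
tcp_rot: [-3.138, 0.001, 2.549]
ft_force: [-2.9, -7.2, 7.8]
width: 0.0002
gripper_force: 4.5
sw4 tool dx,dy mm -0.3 6.4 z 0.2006 rot [-3.1384e+00  7.0000e-04  2.5490e+00]
[([29.8, 1.6], 25), ([81.7, 0.5], 33), ([88.1, 23.6], 72), ([42.1, 34.6], 13), ([68.6, 40.3], 10), ([48.7, 42.5], 13), ([86.4, 48.6], 68), ([55.5, 50.9], 11), ([45.8, 71.2], 6)]
0.062 1 [56.94714481 50.84366385]
0.062 -1 [64.65813004 47.74425038]
-0.01 1 [36.7374088  26.68933308]
-0.01 -1 [44.11760842 23.98117326]
-0.06 1 [24.16849582 11.66718329]
-0.06 -1 [31.33155796  9.18914856]
```

```bash
python3 -m crank '[{"jaw":1,"dp":[0,-1,0],"rot":[0,0,0]},{"jaw":1,"dp":[0,0,-20],"rot":[0,0,0]},{"jaw":1,"dp":[0,0,-40],"rot":[0,0,0]},{"jaw":1,"dp":[0,0,-40],"rot":[0,0,0]},{"jaw":1,"dp":[0,-40,0],"rot":[0,0,0]},{"jaw":1,"dp":[0,-40,0],"rot":[0,0,0]},{"jaw":1,"dp":[0,-40,0],"rot":[0,0,0]},{"jaw":1,"dp":[0,0,0],"rot":[0,0,0]}]'; python3 d.py p5
python3 - <<'E'
from h import *
f=grab_frame("side");c=f[320:400,260:350];h=cv2.cvtColor(c,cv2.COLOR_RGB2HSV)
m=(h[...,1]<70)&(h[...,2]>150);n,l,s,ce=cv2.connectedComponentsWithStats(m.astype(np.uint8));print([(ce[i].round(1).tolist(),int(s[i,4])) for i in range(1,n) if 5<s[i,4]<150])
print(cent(f,(275,320,305,345),(0,150,70),(8,255,255)))
cv2.imwrite("pics/s11.png",f[:,:,::-1])
E
```

```text
t: 42.93
tool_pos: [0.4094, 0.15, 0.2997]
tcp_rot: [-3.136, -0.003, 2.547]
ft_force: [0.2, 0.8, -0.2]
width: -0.0001
gripper_force: 0.0
p5 tool dx,dy mm -51.9 97.7 z 0.2997 rot [-3.1357e+00 -3.0000e-03  2.5469e+00]
[([55.1, 24.9], 16), ([35.7, 26.5], 13), ([61.8, 32.4], 15), ([42.2, 34.6], 14), ([68.6, 40.3], 10), ([48.7, 42.5], 13), ([55.5, 50.9], 11), ([45.8, 71.2], 6)]
(array([290., 329.]), array([14,  8,  3,  3,  5], dtype=int32))
```

```bash
python3 - <<'E'
from h import *
tc=np.array([.5072,.2018]);X=np.array([.563,.826]);Y=np.array([-.826,.563])
for u,v in((240,218),(239,235),(250,253),(265,262)):
    p=plane("top",u,v,.09)[:2];print(p.round(3),"rel tool x,y mm",(1000*(p-tc)@Y).round(),(1000*(p-tc)@X).round())
E
python3 -m crank '[{"jaw":1,"dp":[-26,15,0],"rot":[-0.003,-0.001,0]},{"jaw":1,"dp":[-26,15,0],"rot":[0,0,0]},{"jaw":1,"dp":[0,35,0],"rot":[0,0,0]},{"jaw":1,"dp":[0,33,0],"rot":[0,0,0]},{"jaw":1,"dp":[0,0,0],"rot":[0,0,0]},{"jaw":1,"dp":[0,0,0],"rot":[0,0,0]},{"jaw":1,"dp":[0,0,0],"rot":[0,0,0]},{"jaw":1,"dp":[0,0,0],"rot":[0,0,0]}]'; python3 d.py p5 sw5
```

```text
[0.644 0.161] rel tool x,y mm -136.0 43.0
[0.608 0.161] rel tool x,y mm -106.0 23.0
[0.57  0.137] rel tool x,y mm -88.0 -18.0
[0.552 0.105] rel tool x,y mm -91.0 -55.0
t: 43.65
tool_pos: [0.5112, 0.2052, 0.3003]
tcp_rot: [3.14, 0.001, 2.548]
ft_force: [0.5, 0.6, 0.2]
width: -0.0002
gripper_force: 0.0
p5 tool dx,dy mm 1.4 -5.1 z 0.3003 rot [3.1401e+00 1.3000e-03 2.5485e+00]
sw5 tool dx,dy mm 1.3 29.0 z 0.3003 rot [3.1401e+00 1.3000e-03 2.5485e+00]
```

```bash
python3 -m crank '[{"jaw":1,"dp":[1.3,-5,30],"rot":[0,0,0]},{"jaw":1,"dp":[0,0,30],"rot":[0,0,0]},{"jaw":1,"dp":[0,0,25],"rot":[0,0,0]},{"jaw":1,"dp":[0,0,14],"rot":[0,0,0]},{"jaw":1,"dp":[0,0,0],"rot":[0,0,0]},{"jaw":1,"dp":[0,0,0],"rot":[0,0,0]}]'; python3 d.py sw5;python3 -m crank '[{"jaw":1,"dp":[0,5,0],"rot":[0,0,0]},{"jaw":1,"dp":[0,5,0],"rot":[0,0,0]},{"jaw":1,"dp":[0,5,0],"rot":[0,0,0]},{"jaw":1,"dp":[0,5,0],"rot":[0,0,0]},{"jaw":1,"dp":[0,5,0],"rot":[0,0,0]},{"jaw":1,"dp":[0,3,0],"rot":[0,0,0]},{"jaw":1,"dp":[0,0,0],"rot":[0,0,0]},{"jaw":1,"dp":[0,0,0],"rot":[0,0,0]}]'; python3 d.py sw5
```

```text
t: 44.15
tool_pos: [0.5077, 0.2015, 0.2015]
tcp_rot: [3.14, 0.001, 2.548]
ft_force: [0.1, -0.5, -1.1]
width: 0.0001
gripper_force: 0.0
sw5 tool dx,dy mm 0.5 34.0 z 0.2015 rot [3.1402e+00 1.1000e-03 2.5477e+00]
t: 44.82
tool_pos: [0.5234, 0.2245, 0.2022]
tcp_rot: [-3.141, 0.002, 2.549]
ft_force: [-4.6, -8.4, 7.9]
width: -0.0
gripper_force: 5.7
sw5 tool dx,dy mm 0.6 6.2 z 0.2022 rot [-3.1409e+00  1.8000e-03  2.5491e+00]
```

```bash
python3 -m crank '[{"jaw":1,"dp":[0,-1,0],"rot":[0,0,0]},{"jaw":1,"dp":[0,0,-20],"rot":[0,0,0]},{"jaw":1,"dp":[0,0,-40],"rot":[0,0,0]},{"jaw":1,"dp":[0,0,-40],"rot":[0,0,0]},{"jaw":1,"dp":[0,-40,-40],"rot":[0,0,0]},{"jaw":1,"dp":[0,-40,0],"rot":[0,0,0]},{"jaw":1,"dp":[0,-40,0],"rot":[0,0,0]},{"jaw":1,"dp":[0,-40,0],"rot":[0,0,0]},{"jaw":1,"dp":[0,0,0],"rot":[0,0,0]},{"jaw":1,"dp":[0,0,0],"rot":[0,0,0]},{"jaw":1,"dp":[0,0,0],"rot":[0,0,0]}]'
python3 - <<'E'
from h import *
f=grab_frame("side");t=grab_frame("top")
c=f[320:400,260:350]
o=np.hstack([cv2.resize(c,(400,356),interpolation=cv2.INTER_CUBIC),cv2.resize(f[190:270,350:440],(400,356),interpolation=cv2.INTER_CUBIC)])
cv2.imwrite("pics/s12.png",o[:,:,::-1])
E
```

```text
t: 45.73
tool_pos: [0.4397, 0.1006, 0.3312]
tcp_rot: [3.138, 0.003, 2.548]
ft_force: [0.9, 0.6, 0.6]
width: 0.0001
gripper_force: 0.0
```

View pics/s12.png

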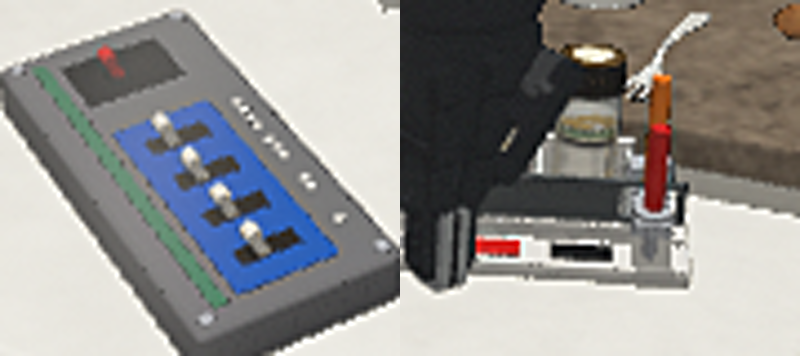

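All five levers lean to the green stripe, with the master at crop (108,55). The pin is seated through the lug at (655,205) and the hasp is closed. Handing in.

```bash
python3 -c "
from workcell import ticket
print(ticket.finish_job())"
```

```text
the job is handed in; nothing more can be done
None
```

I handed the job in at about 46 s: all four jars are in their bays, the hasp is closed with the pin down through the eye, switches 1–4 are ON and the master went ON last; no verdict came back.

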